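Pin the swing-out desk tray back onto its bracket

TASK

The grey swing-out tray has come off its desk bracket; put it back. Slide the tray's tongue between the bracket's two ears, line up the holes, then push the bar-handled hinge pin down through all three until its collar lies flat on the upper ear with its side tab in the notch, and let go. Do not knock over the things standing around or push them out of their places.

Things in the scene. Friction and masses are not known exactly. Their poses are not given: they have to be found in the camera images.
- bracket: Aluminium bracket, fixed to the desk: lower ear (z 0 to 15 mm) and upper ear (z 39 to 53 mm), flat discs of 48 mm diameter, each with an upright 19 mm hole, joined by a spine behind (x 29 to 55 mm, 48 mm wide, 53 mm high) with an 8 mm high foot (to x 92 mm, 86 mm wide). Gap open to the front (-x) and sides. Origin: on the desk, on the hole axis; x points to the spine: the tray comes in along +x.
- bracket_seat (a point): On the bracket's hole axis, top face of the upper ear, 53 mm above the desk. From the hole a 9 mm wide notch runs out through the upper ear's rim, towards the bracket's -x.
- swing_tray: Loose grey plastic tray, 0.25 kg, x -65 to +55 mm, 88 mm wide, walls 30 to 34 mm high, upright carrying rib along the middle; at +x a tongue 14 mm thick (z 19 to 33 mm), 40 mm wide, round-ended, with an upright 20 mm hole. Standing flat on the desk its tongue is at the right height for the gap (4 mm above the lower ear, 6 mm under the upper). Origin: underside, below the rib's middle; z up.
- tray_eye (a point): Centre of the hole in the tray's tongue: tray frame (+100, 0, 26) mm.
- tray_rib (a point): Grip point in the tray's rib: tray frame (0, 0, 55) mm. The rib is 12 mm thick in y, x -40 to +40 mm, top 74 mm above the underside, with 34 mm clear on both sides: pinch it across y.
- hinge_pin: Steel pin with a black bar handle, 0.09 kg, upright in one hole of the wooden stand. Shank 16 mm diameter with tapered tip, 47 mm long; collar 28 mm diameter, z 47 to 53 mm; above it the bar, 12 mm thick in y (pinch it there), x -27 to +19 mm, z 53 to 87 mm, a small round button on its longer (-x) end. Origin: centre of the tip, z up. Fully home the tip is 6 mm above the desk.
- pin_tab (a point): Middle of the pin's side tab, pin frame (-12, 0, 42) mm. The tab is 6 mm wide, z 37 to 47 mm, and sticks out of the shank to x -18 mm, under the longer end of the bar. It goes into the notch of the upper ear: then the pin's x axis points as the bracket's.
- pin_stand: Wooden block 64 x 150 x 40 mm, fixed, with two upright blind holes (about 18 mm wide, 30 mm deep) at y = +40 and -40 mm. Origin: middle of its underside. When it or the tray stands on the right, mind the big monitor behind it: its screen's face is at x about 0.66 to 0.72 m, y below -0.14 m, z above 0.21 m; keep the arm on the near side.
- spare_pin: Spare pin with a round 28 mm knob and no tab, in the other hole of the stand; not needed. Origin: centre of the tip.
- glue_bottle: Bystander: white glue bottle, 36 mm diameter, 112 mm high, beside the bracket. Origin: middle of its underside.
- mug: Bystander: mug, 92 mm diameter with handle, 95 mm high. Origin: its underside.
- stapler: Bystander: stapler, 34 x 131 x 46 mm. Origin: middle of its underside.
- tape_dispenser: Bystander: desk tape dispenser, 50 x 143 x 76 mm. Origin: middle of its underside.
- packing_tape: Bystander: roll of packing tape lying flat, 106 mm diameter, 50 mm high. Origin: middle of its underside.

How it is judged (in metres and radians):
On the way:
1. the tray's hole is lined up between the bracket's ears (horizontal distance between tray_eye and bracket_seat below 0.006 m and z of tray_eye in the frame of bracket between 0.017 and 0.034 m), for 0.2 s.
At the end, for the whole second after the job is handed in: Tray upright with its tongue between the ears, its hole within 6 mm of the bracket's hole axis; the bar-handled pin upright through all three holes, tip less than 9 mm above the desk (home is 6), tab in the notch; both at rest (all of step 1 and angle between swing_tray's own z axis and vertical below 0.08 rad and z of hinge_pin in the frame of bracket below 0.009 m and horizontal distance between hinge_pin and bracket below 0.005 m and angle between hinge_pin's own z axis and vertical below 0.1 rad and x of pin_tab in the frame of bracket below -0.006 m and linear speed of each of hinge_pin, swing_tray below 0.02 m/s); the robot touches nothing.
It fails at once if a bystander is pushed more than 40 mm or knocked over (distance of any of glue_bottle, mug, stapler, tape_dispenser, packing_tape from where it was at the start of the episode above 0.04 m or angle between any of glue_bottle, mug, stapler, tape_dispenser, packing_tape's own z axis and vertical above 0.5 rad).
It also fails if it takes over 69 s, if anything falls off the work surface, if the arm or the gripper's body presses on something with over 40 N, if the wrist force passes 120 N, or if a joint passes its speed limit or range.

ROBOT

A 7-joint arm with a two-finger parallel gripper is mounted at the origin on a cart in front of the work surface, level with it; the furniture and walls round the work are solid. World frame = base frame: x ahead of the robot, y to its left, z up, the work surface at z = 0. Lengths are in m, angles in degrees, forces in N, time in s.
With the tool pointing down it reaches from about 0.4 to 0.875 m from the base axis. Payload 4.4 kg.
Tool frame: the origin (TCP) lies at the very end of the fingers, on their centre line; the grasp point (between the pads) lies 19 mm behind it; y points along the fingers, z is the direction in which the jaws open and shut, and the axes are right-handed (so a half turn about y gives the same grasp; the last joint's range is limited). The gripper opens to 85 mm and grips with 20 to 120 N. Pads are 22 mm wide; open, the fingers measure 114 mm over their backs; the gripper's body (76 mm by 85 mm) begins 54 mm behind the grasp point. The pads swing forward as they close: fully open they stand 13 mm farther back than shut.
Start: joints at [60.63, 36.005, 2.206, 86.941, -1.547, 57.084, -1.146], TCP at [0.281, -0.586, 0.231] pointing down, gripper open.
Joint ranges: [-175.42, 175.42], [-21.48, 121.26], [-71.46, 75.88], [10.55, 141.38], [-63.04, 243.04], [13.31, 113.54], [-168.57, 168.57]. Speed limits (degrees/s): [147.25, 147.25, 180, 180, 180, 180, 180].

INTERFACE

Orientations are given as [roll, pitch, yaw] about the fixed x, y, z axes, in that order (R = Rz(yaw) Ry(pitch) Rx(roll)).
In Python, from bench import bot gives the robot as it stands.
- The arm moves only by the shell command python3 -m jog 'ROWS' [FORCE]. ROWS is text: rows parted by semicolons, each of 7 numbers parted by spaces: the shift along the tool's x, y, z in mm, then the turn, a rotation vector about the tool's x, y, z in rad, then the opening, from 0 (shut) to 1 (fully open). In form: dx dy dz rx ry rz grip; .... A call has 1 to 20 rows; each row shifts and turns the commanded pose from where the row before left it, along the tool's axes as they then stand; what a row does not reach is not made up. A row lasts 1/12 s, in which the tool goes at most 41.7 mm and 7.16 degrees, less where a joint would pass 70% of its speed; a pose out of reach is approached as far as the arm can. A call is refused whole if a number of a shift passes 41.7 or a number of a turn 0.125, either way. A call with a gripper value outside its range is refused whole. The fingers move at their own pace and stop on an object; FORCE is the grip in N (left out, the last holds). Time passes only in rows, so rows that do not move let the fingers close. It gives the time, the measured TCP pose, the force and the opening at its end, in the units of the state.
- bot.sense(): the state, without advancing time (a new reading comes with each control period).
- bot.read_camera(name): name is "scene" or "top"; returns the picture (420x560x3 uint8, red, green, blue); there is no depth.
- bot.get_calibration(name): a dict with "mtx" (3x3 intrinsics, pixels), "T" (4x4, takes a point from camera to world coordinates). Camera axes: x right, y down, z forward; pixel columns grow to the right and rows downward; lengths in m; the calibration is good to about 2 mm. A picture is of the moment at which its call begins. get_calibration takes no time and is no camera call.
- bot.hand_in(): hands the job in, once; it reports no verdict.
The state is a dict: "time": time; "qpos": joint angles; "dq": joint speeds; "tau": joint torques, N m; "tool_pos": TCP position; "orientation": TCP orientation; "force": force on the tool from outside, world axes, zero at the start; "torque": the same for the moment, N m; "grip_width": finger opening in m.
Only numpy, scipy, OpenCV 4.12 (cv2) and the standard library are available. Lean on these libraries where they do the work, as an engineer would, in place of code of your own. Each camera call takes 0.05 s, during which the arm holds its last target.

## Working session

There is one attempt and no reset: what is moved stays moved. The work goes in short steps, Python scripts to look and compute and a shell command to move; the robot and the scene stay as the last step left them, time stands still between calls to the robot, and variables do not carry over. Pictures are saved under pics/ and viewed, and the job is handed in when it is done.

```bash
ls; mkdir -p pics
python3 - <<'E'
from bench import bot
import cv2
s=bot.sense(); print(s)
for n in("scene","top"):
    im=bot.read_camera(n); cv2.imwrite(f"pics/{n}0.png",im[:,:,::-1]); c=bot.get_calibration(n); print(n,c)
E
```

```text
pics
{'time': 0.0, 'qpos': array([60.63141769, 36.05810903,  2.20070371, 86.99877289, -1.5466699 ,
       57.08456144, -1.14678319]), 'dq': array([-0.0778898 , -0.01066036,  0.03614566,  0.10367529,  0.00224971,
        0.05733605, -0.00882185]), 'tau': array([ 2.71093122e-04, -5.63396144e+01,  1.22591950e+00, -1.93445510e+01,
        1.07978008e-02,  1.05816830e-02, -1.84247148e-05]), 'tool_pos': array([ 0.28059783, -0.5855874 ,  0.23038216]), 'orientation': array([-9.01118202e+01, -6.76973518e-04, -1.54400733e+02]), 'force': array([0.20360164, 0.24460149, 0.08248504]), 'torque': array([0.00153535, 0.00447741, 0.06228877]), 'grip_width': 0.08541596931661723}
scene {'mtx': array([[444.45873832,   0.        , 283.60281525],
       [  0.        , 444.45873832, 203.96655573],
       [  0.        ,   0.        ,   1.        ]]), 'T': array([[-0.60336232, -0.56399156,  0.56379733, -0.12796426],
       [-0.79739686,  0.43606654, -0.41713813,  0.46534298],
       [-0.01059077, -0.70125565, -0.71283122,  0.89626668],
       [ 0.        ,  0.        ,  0.        ,  1.        ]])}
top {'mtx': array([[421.50089565,   0.        , 270.8476512 ],
       [  0.        , 421.50089565, 214.74763858],
       [  0.        ,   0.        ,   1.        ]]), 'T': array([[ 0.05060232, -0.97125631,  0.23259533,  0.3060881 ],
       [-0.99871345, -0.04997882,  0.00857699, -0.02351502],
       [ 0.00329438, -0.2327301 , -0.97253578,  0.9837449 ],
       [ 0.        ,  0.        ,  0.        ,  1.        ]])}
```

View pics/scene0.png

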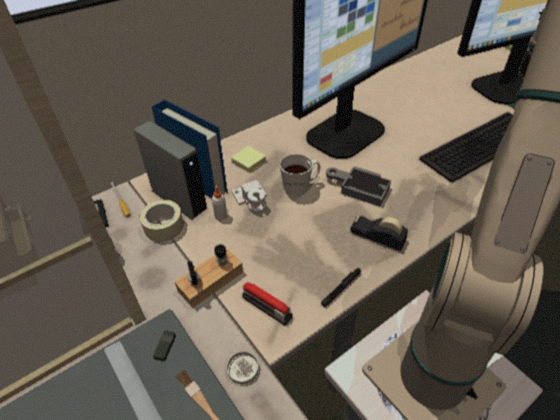

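View pics/top0.png

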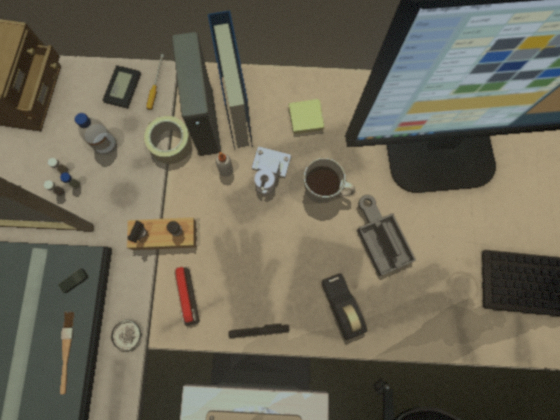

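The top view shows the bracket at about (267,172) with the glue bottle at (223,162) and the mug at (325,180). The tray is at about (385,245) with its tongue up at (368,208). The stand is at (162,233), with the bar pin at (137,231) and the spare knob at (173,228). I'll enlarge these areas.

```bash
cat > h.py <<'E'
import numpy as np, cv2
from bench import bot
def grab(n,k=4):
    return np.mean([bot.read_camera(n).astype(float) for _ in range(k)],0).clip(0,255).astype(np.uint8)[:,:,::-1].copy()
def proj(n,P):
    c=bot.get_calibration(n);T=np.linalg.inv(c["T"]);P=np.atleast_2d(P)
    q=(T[:3,:3]@P.T).T+T[:3,3];q=(c["mtx"]@q.T).T
    return q[:,:2]/q[:,2:]
def ray(n,uv,z):
    c=bot.get_calibration(n);d=c["T"][:3,:3]@np.linalg.solve(c["mtx"],[uv[0],uv[1],1]);o=c["T"][:3,3]
    return o+d*(z-o[2])/d[2]
def crop(im,u0,v0,u1,v1,s,fn,g=1.0):
    c=cv2.resize(im[v0:v1,u0:u1],None,fx=s,fy=s,interpolation=cv2.INTER_CUBIC)
    c=(255*(c/255.)**g).astype(np.uint8)
    for u in range((u0//10+1)*10,u1,10):
        cv2.line(c,((u-u0)*s,0),((u-u0)*s,5 if u%50 else 12),(0,255,255),1)
        if u%20==0: cv2.putText(c,str(u),((u-u0)*s-10,22),0,0.35,(0,255,255),1)
    for v in range((v0//10+1)*10,v1,10):
        cv2.line(c,(0,(v-v0)*s),(5,(v-v0)*s),(0,255,255),1)
        if v%20==0: cv2.putText(c,str(v),(8,(v-v0)*s+4),0,0.35,(0,255,255),1)
    cv2.imwrite(fn,c)
E
python3 - <<'E'
from h import *
t=grab("top");s=grab("scene");cv2.imwrite("pics/t1.png",t);cv2.imwrite("pics/s1.png",s)
crop(t,210,130,310,205,8,"pics/t1_br.png",.7)
crop(t,340,180,440,290-10,6,"pics/t1_tray.png",.6)
crop(t,115,205,215,255,8,"pics/t1_st.png",.6)
crop(s,200,165,300,225,8,"pics/s1_br.png",.7)
crop(s,165,230,265,305,8,"pics/s1_st.png",.6)
E
```

```text
(no output)
```

View pics/t1_br.png

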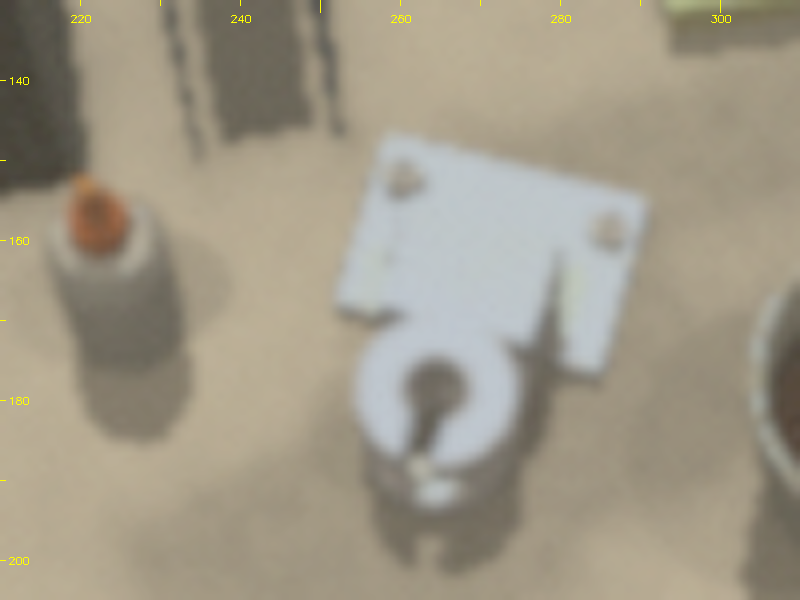

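View pics/t1_tray.png

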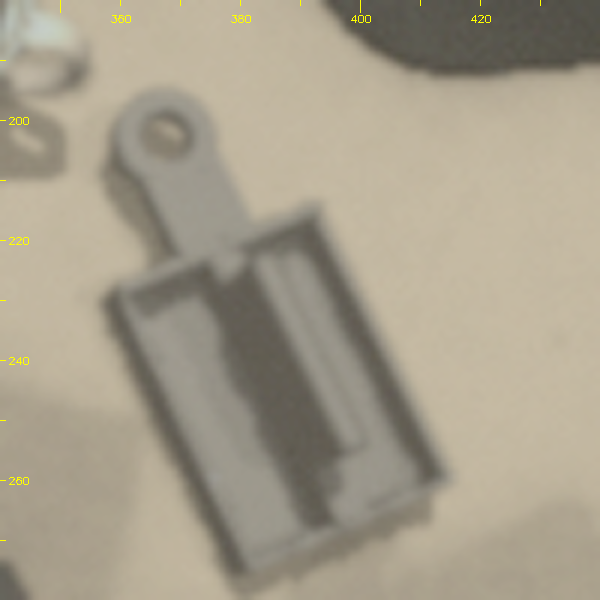

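View pics/t1_st.png

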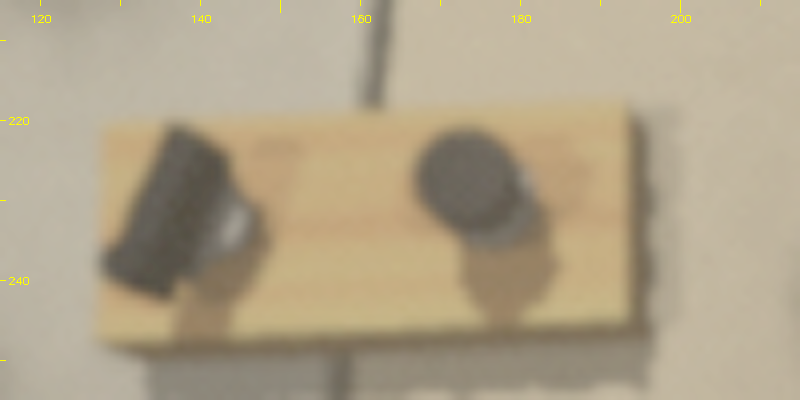

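View pics/s1_br.png

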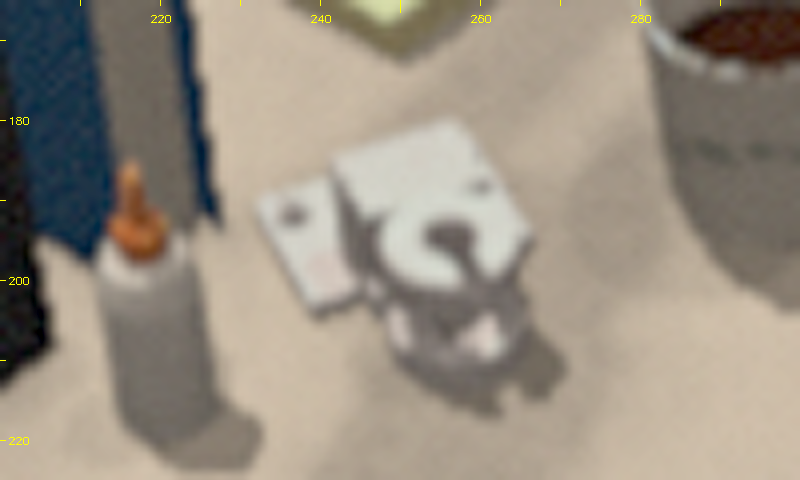

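View pics/s1_st.png

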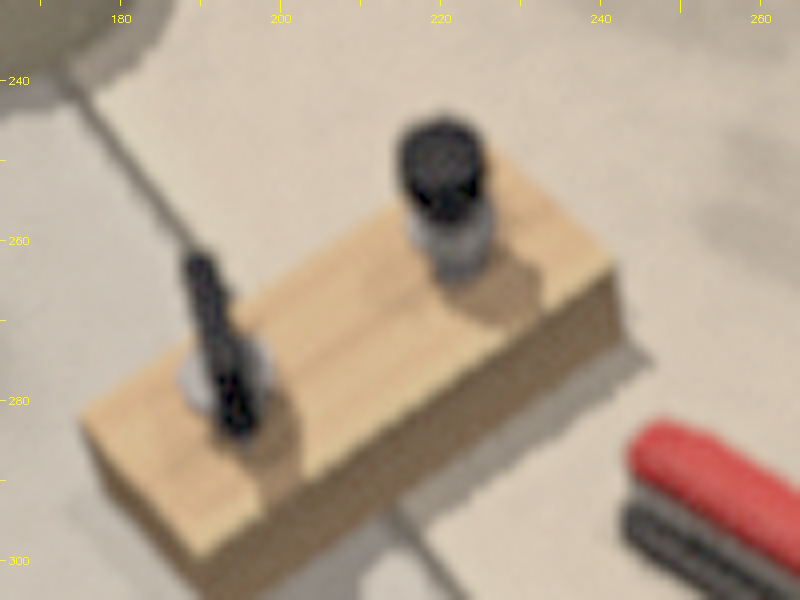

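```bash
cat > fit.py <<'E'
from h import *
from scipy.optimize import least_squares
def R(a): c,s=np.cos(a),np.sin(a); return np.array([[c,-s,0],[s,c,0],[0,0,1]])
def fit(obs,x0):
    # obs: list (cam, local xyz mm, uv)
    def f(p): return np.concatenate([(proj(c,(R(p[2])@(np.array(P)/1e3))+[p[0],p[1],0])[0]-uv) for c,P,uv in obs])
    r=least_squares(f,x0,loss='soft_l1',f_scale=1.); return r.x, r.fun.reshape(-1,2) if r.fun.size==2*len(obs) else None
def draw(im,n,p,lines,col):
    for L in lines:
        q=proj(n,(R(p[2])@(np.array(L,float).T/1e3)).T+[p[0],p[1],0])
        cv2.polylines(im,[np.round(q*8*16).astype(np.int32)],False,col,1,cv2.LINE_AA,4)
def circ(r,z,x=0,y=0): t=np.linspace(0,2*np.pi,40); return np.c_[x+r*np.cos(t),y+r*np.sin(t),0*t+z]
def rect(x0,x1,y0,y1,z): return [[x0,y0,z],[x1,y0,z],[x1,y1,z],[x0,y1,z],[x0,y0,z]]
BR=[circ(24,53),circ(9.5,53),rect(29,92,-43,43,8),rect(29,55,-24,24,53),[[-24,-4.5,53],[-8,-4.5,53]],[[-24,4.5,53],[-8,4.5,53]]]
TR=[circ(10,33,100),circ(20,33,100),rect(-65,55,-44,44,32),rect(-40,40,-6,6,74),rect(-65,55,-44,44,0)]
ST=[rect(-32,32,-75,75,40),circ(9,40,0,40),circ(9,40,0,-40),rect(-32,32,-75,75,0)]
def overlay(im,n,items,box,fn,s=8):
    u0,v0,u1,v1=box
    b=cv2.resize(im,None,fx=8,fy=8,interpolation=cv2.INTER_CUBIC)
    b=(255*(b/255.)**.65).astype(np.uint8)
    for p,L,c in items: draw(b,n,p,L,c)
    b=b[v0*8:v1*8,u0*8:u1*8]
    if s!=8: b=cv2.resize(b,None,fx=s/8,fy=s/8,interpolation=cv2.INTER_AREA)
    cv2.imwrite(fn,b)
E
python3 - <<'E'
from fit import *
ob_t=[("top",(0,0,53),(264.6,178.6)),("top",(92,43,8),(258.2,147)),("top",(92,-43,8),(291,155)),("top",(29,43,8),(252,168)),("top",(29,-43,8),(285,177))]
x0=[*ray("top",(264.6,178.6),.053)[:2],-.3]
print("br",fit(ob_t,x0))
b,_=fit(ob_t,x0)
ob=[("top",(100,0,33),(367.6,202.6)),("top",(55,44,32),(357.5,229)),("top",(55,-44,32),(393,214)),("top",(-65,44,32),(380,277)),("top",(-65,-44,32),(414.5,259))]
x0=[*ray("top",(386,245),.03)[:2],.4]
t,r=fit(ob,x0);print("tray",t,r)
ob=[("top",(32,75,40),(127.5,220.5)),("top",(32,-75,40),(194,217.5)),("top",(-32,75,40),(127,247.5)),("top",(-32,-75,40),(194,245.5))]
s,r=fit(ob,[*ray("top",(160,232),.04)[:2],0.]);print("stand",s,r)
np.save("p0.npy",[b,t,s])
print("scene hole of br", ray("scene",(256.7,194.8),.053))
imt=cv2.imread("pics/t1.png");ims=cv2.imread("pics/s1.png")
it=[(b,BR,(0,0,255)),(t,TR,(0,255,0)),(s,ST,(255,0,0))]
overlay(imt,"top",it,(240,135,310,205),"pics/o1.png",8)
overlay(imt,"top",it,(340,185,430,285),"pics/o2.png",6)
overlay(ims,"scene",it,(225,165,285,225),"pics/o3.png",8)
overlay(ims,"scene",it,(320,160,400,215),"pics/o4.png",8)
overlay(ims,"scene",it,(165,230,255,305),"pics/o5.png",8)
E
```

```text
br (array([ 0.61426221,  0.00334901, -0.21729448]), array([[ 0.07828544, -0.1084841 ],
       [-0.09337497, -1.26009682],
       [ 0.68633542, -0.58688441],
       [-0.89443949,  0.96460549],
       [ 0.11590248,  0.87197133]]))
tray [ 0.48185211 -0.28004474  0.43110276] [[-0.52609517  0.6122567 ]
 [ 0.35567204 -1.33701606]
 [-0.70209235 -0.08303769]
 [ 0.07422443 -0.70896723]
 [ 0.76404513  2.77261732]]
stand [0.47704403 0.23322065 0.09184875] [[ 0.65371902 -0.24853797]
 [-0.31673508  0.1731737 ]
 [ 0.09145517  0.3906124 ]
 [-0.35446196 -0.28353702]]
scene hole of br [0.61163301 0.00865815 0.053     ]
```

View pics/o1.png

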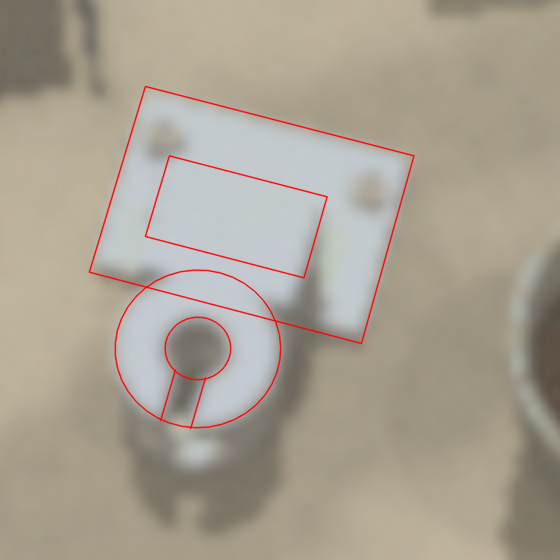

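View pics/o2.png

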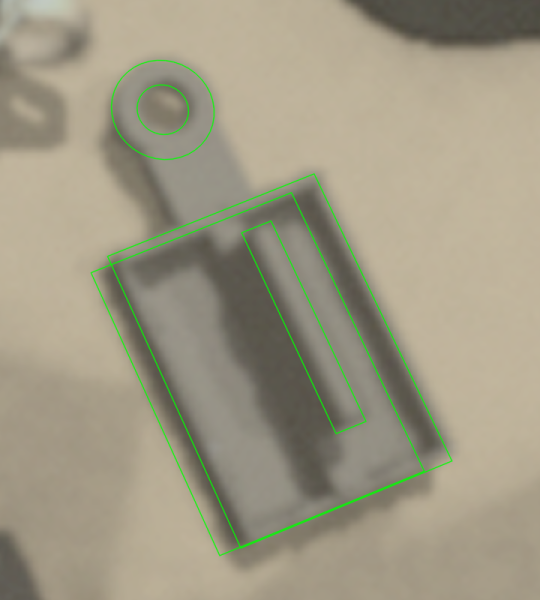

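View pics/o3.png

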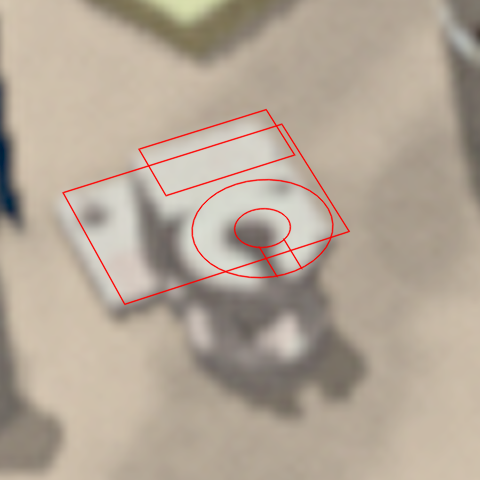

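View pics/o4.png

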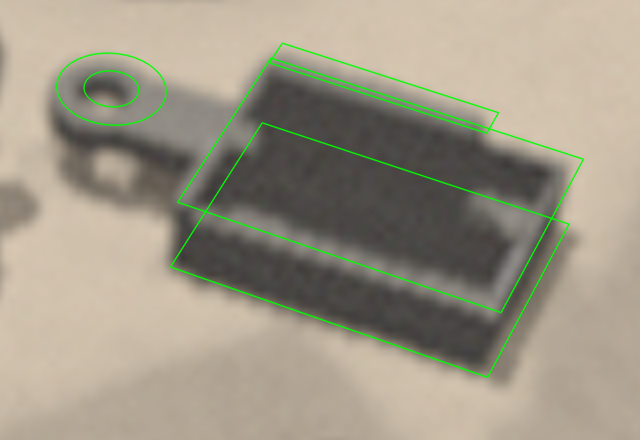

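View pics/o5.png

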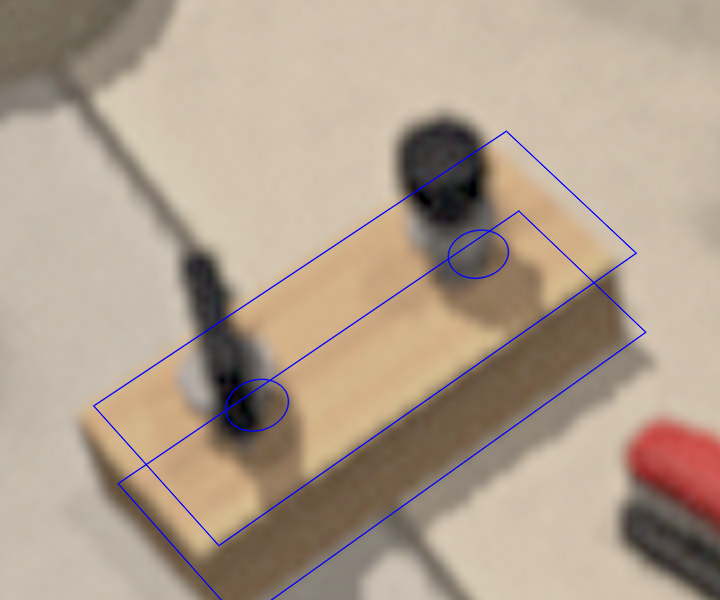

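```bash
cat > fit2.py <<'E'
from fit import *
T="top";S="scene"
def h(o): return [(c,P,(u-.5,v-.5)) for c,P,(u,v) in o]
obB=h([(T,(0,0,53),(264.6,178.6)),(T,(92,43,8),(258.2,146.2)),(T,(92,-43,8),(291.3,154.8)),(T,(29,43,8),(251.5,168.8)),(T,(29,-43,8),(285.1,177.5))])
obBs=h([(S,(0,0,53),(256.6,195)),(S,(55,24,53),(241.5,185)),(S,(55,-24,53),(257.7,180.3)),(S,(92,43,8),(232.6,190)),(S,(29,43,8),(240,204.3))])
obT=h([(T,(100,0,33),(367.4,202.8)),(T,(55,44,32),(357.6,228.5)),(T,(55,-44,32),(393,214)),(T,(-65,44,32),(380,276.7)),(T,(-65,-44,32),(414.7,260.5)),(T,(40,6,74),(380.5,223.5)),(T,(40,-6,74),(385,222))])
obTs=h([(S,(100,0,33),(333.3,171.3)),(S,(55,-44,32),(353.5,167.5)),(S,(-65,-44,32),(391.8,180)),(S,(-65,44,32),(382,198.5)),(S,(55,44,32),(342.5,186.5))])
obS=h([(T,(32,75,40),(127.5,220.5)),(T,(32,-75,40),(194,217.5)),(T,(-32,75,40),(127,247.5)),(T,(-32,-75,40),(194,245.5))])
obSs=h([(S,(32,75,40),(175.2,282)),(S,(32,-75,40),(227,248.3)),(S,(-32,75,40),(190,300)),(S,(-32,-75,40),(241.7,263))])
if __name__=="__main__":
    b0,t0,s0=np.load("p0.npy")
    for nm,o1,o2,x in(("br",obB,obBs,b0),("tray",obT,obTs,t0),("stand",obS,obSs,s0)):
        for o in(o1,o2,o1+o2):
            p,r=fit(o,x); print(nm,(p[:2]*1e3).round(1),np.degrees(p[2]).round(2),"res",np.abs(r).mean().round(2))
E
python3 fit2.py
```

```text
br [615.3   4.6] -12.38 res 0.24
br [613.1   9.2] -13.91 res 0.13
br [614.9   5.8] -12.57 res 0.44
tray [ 483. -279.] 24.68 res 0.42
tray [ 484.3 -278.8] 25.44 res 0.38
tray [ 483.4 -278.9] 24.95 res 0.44
stand [478.1 234.5] 5.27 res 0.32
stand [477.7 239.3] 4.92 res 0.39
stand [478.1 237. ] 5.12 res 0.7
```

Run:
```python
from fit import *
z=10
PIN=[rect(-27,19,-6,6,87+z),rect(-27,19,-6,6,53+z),circ(14,53+z),[[-18,0,47+z],[-8,0,47+z]],circ(5,70+z,-27)]
for k,yaw in enumerate((-21,159)):
    for n,dy,f,box in(("top",-2,"t1",(115,210,165,255)),("scene",2.5,"s1",(170,245,220,300))):
        im=cv2.imread(f"pics/{f}.png")
        p=(.4744+(.0005),.2763+dy/1e3,np.radians(yaw))
        b=cv2.resize(im,None,fx=8,fy=8,interpolation=cv2.INTER_CUBIC)
        b=(255*(b/255.)**.5).astype(np.uint8)
        draw(b,n,p,PIN,(0,0,255)) ; u0,v0,u1,v1=box
        b=np.roll(b,(0,0),(0,1))
        cv2.imwrite(f"pics/pin_{n}{k}.png",b[v0*8:v1*8,u0*8:u1*8])
a=[cv2.imread(f"pics/pin_{n}{k}.png") for n in("top","scene") for k in(0,1)]
H=360
cv2.imwrite("pics/pinA.png",np.hstack(a[:2])); cv2.imwrite("pics/pinB.png",np.hstack(a[2:]))
```

```text
(no output)
```

View pics/pinA.png

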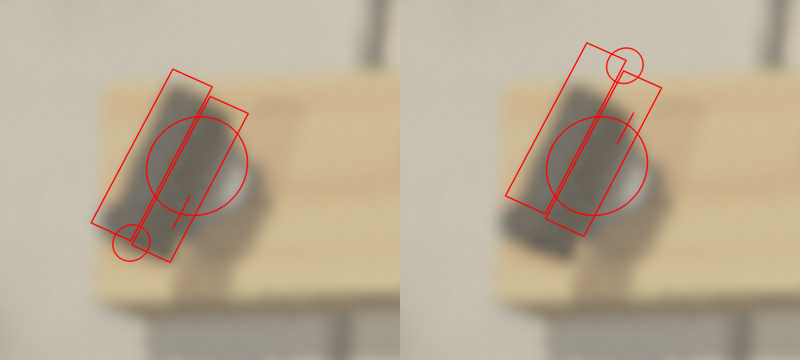

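View pics/pinB.png

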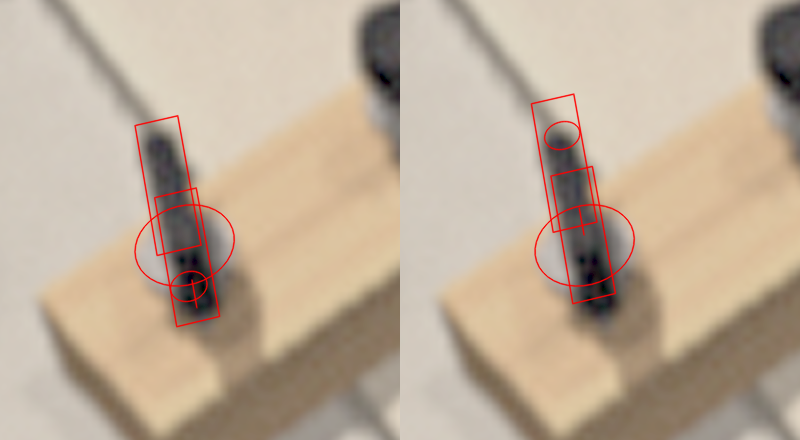

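```bash
cat > go.py <<'E'
import sys,numpy as np
from bench import bot
from scipy.spatial.transform import Rotation as Ro
def go(x,y,z,yaw):
    s=bot.sense();p=s["tool_pos"]*1e3;R=Ro.from_euler("xyz",s["orientation"],degrees=True)
    T=Ro.from_euler("xyz",[-90,0,yaw],degrees=True)
    d=np.array([x,y,z])-p
    print("t",round(s["time"],2),"pos",p.round(1),"rpy",np.round(s["orientation"],2),"grip",round(s["grip_width"]*1e3,1),"F",s["force"].round(1))
    print("shift in tool axes now",R.inv().apply(d).round(1),"rotvec(tool)",(R.inv()*T).as_rotvec().round(4), "shift in target axes",T.inv().apply(d).round(1))
    print("q",s["qpos"].round(1))
if __name__=="__main__": go(*map(float,sys.argv[1:5]))
E
python3 - <<'E'
from h import *
for n,uv,z in(("mug",(325,181),.095),("mughandle",(348,187),.06),("tape end1",(333,278),.04),("tape end2",(357,337),.04),("tape c",(345,305),.07),("stapler1",(183,268),.04),("stapler2",(190,322),.04),("glue",(223,158),.112),("gluebase",(226,181),0),("pack",(167,140),.05),("pen",(258,330),.01)): print(n,(ray("top",uv,z)*1e3).round())
E
python3 go.py 483 -279 160 -155
```

```text
mug [ 601. -131.   95.]
mughandle [ 601. -189.   60.]
tape end1 [ 394. -161.   40.]
tape end2 [ 271. -214.   40.]
tape c [ 336. -183.   70.]
stapler1 [400. 175.  40.]
stapler2 [284. 148.  40.]
glue [637.  96. 112.]
gluebase [620.  99.   0.]
pack [699. 240.  50.]
pen [274.   0.  10.]
t 0.5 pos [ 280.9 -586.2  231.3] rpy [ -90.     0.  -154.4] grip 84.9 F [0.1 0.4 0.9]
shift in tool axes now [-315.    71.3 -189.7] rotvec(tool) [ 0.      0.0105 -0.    ] shift in target axes [-313.    71.3 -193. ]
q [60.6 36.   2.2 86.9 -1.5 57.1 -1.1]
```

```bash
python3 -m jog '-31.5 0 -19 0 0.0105 0 0.6; -31.5 0 -19 0 0 0 0.6; -31.5 0 -19 0 0 0 0.6; -31.5 0 -19 0 0 0 0.6; -31.5 0 -19 0 0 0 0.6; -31.5 0 -19 0 0 0 0.6; -31.5 7 -19 0 0 0 0.6; -31.5 20 -19 0 0 0 0.6; -31.5 22 -19 0 0 0 0.6; -30 22 -19 0 0 0 0.6; 0 0 0 0 0 0 0.6; 0 0 0 0 0 0 0.6'; python3 go.py 483 -279 60 -155
python3 - <<'E'
from h import *
t=grab("top",2);s=grab("scene",2);cv2.imwrite("pics/t2.png",t);cv2.imwrite("pics/s2.png",s)
crop(t,330,180,450,280,6,"pics/t2c.png",.6); crop(s,310,130,420,220,7,"pics/s2c.png",.6)
E
```

```text
time: 1.5
tool_pos: [0.4845, -0.2791, 0.1598]
orientation: [-90.2, -0.0, -154.7]
force: [0.2, -1.1, 0.3]
grip_width: 0.0514
t 1.5 pos [ 484.5 -279.1  159.8] rpy [-9.0170e+01 -4.0000e-02 -1.5468e+02] grip 51.4 F [ 0.2 -1.1  0.3]
shift in tool axes now [ 1.3 99.9 -0.5] rotvec(tool) [0.0029 0.0056 0.0007] shift in target axes [ 1.4 99.8 -0.8]
q [ 26.   33.9   1.7 105.7  -1.6  40.6 -36.1]
```

View pics/t2c.png

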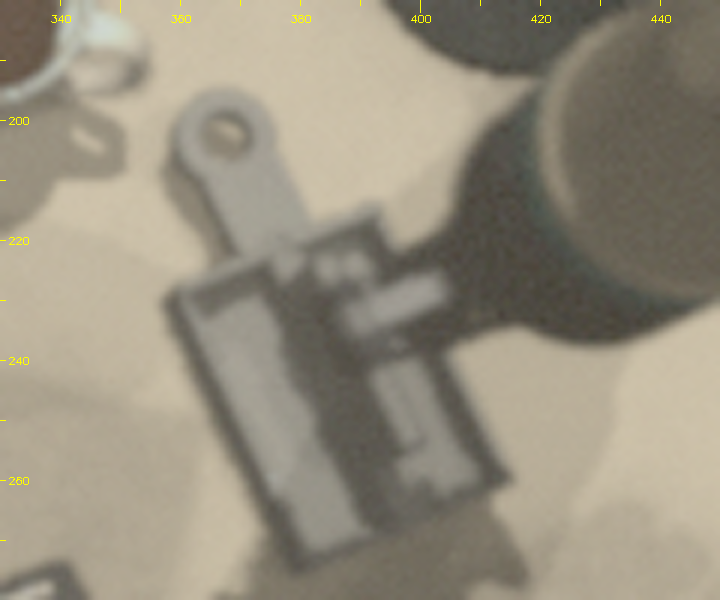

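View pics/s2c.png

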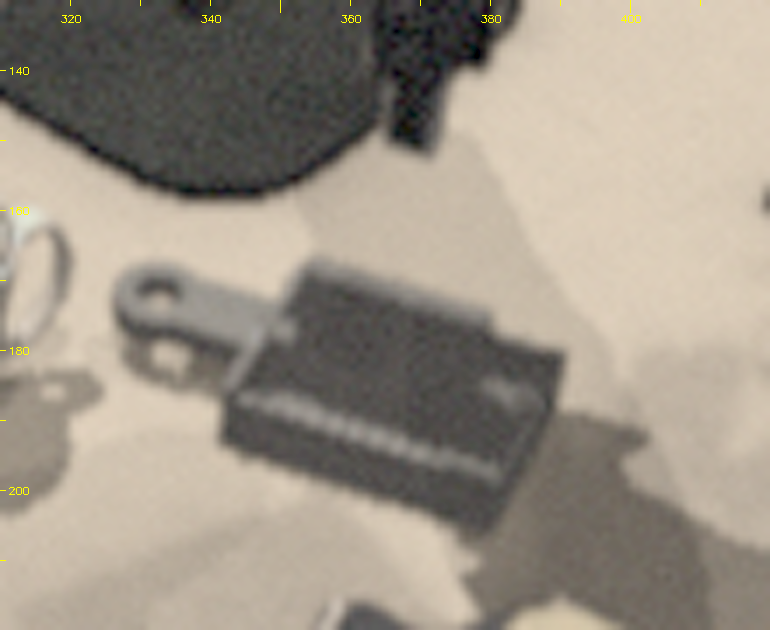

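The fingers are over the rib (top view about (395,230)) and the tray hasn't moved, so I'm descending and closing.

```bash
python3 -m jog '1 25 0 0 0.0055 0 0.6; 0 25 0 0 0 0 0.6; 0 25 0 0 0 0 0.6; 0 20 0 0 0 0 0.6; 0 15 0 0 0 0 0.6; 0 12 0 0 0 0 0.6; 0 0 0 0 0 0 0.6; 0 0 0 0 0 0 0.6; 0 0 0 0 0 0 0; 0 0 0 0 0 0 0; 0 0 0 0 0 0 0; 0 0 0 0 0 0 0; 0 0 0 0 0 0 0; 0 0 0 0 0 0 0' 60; python3 go.py 483 -279 38 -155
```

```text
time: 2.87
tool_pos: [0.4836, -0.2834, 0.0401]
orientation: [-89.9, 0.1, -155.3]
force: [-0.9, 0.4, 6.3]
grip_width: 0.0112
t 2.87 pos [ 483.6 -283.4   40.1] rpy [-8.9900e+01  7.0000e-02 -1.5533e+02] grip 11.2 F [-0.9  0.4  6.3]
shift in tool axes now [-1.3  2.1 -4.2] rotvec(tool) [-0.0018 -0.0058 -0.0012] shift in target axes [-1.3  2.1 -4.2]
q [ 26.7  44.7   1.2 109.6  -1.9  25.6 -36. ]
```

```bash
python3 -m jog '0 -5 0 0 0 0 0; 0 -15 0 0 0 0 0; 0 -25 0 0 0 0 0; 0 -30 0 0 0 0 0; 0 -30 0 0 0 0 0; 0 -20 0 0 0 0 0; 0 0 0 0 0 0 0; 0 0 0 0 0 0 0'; python3 go.py 454 42 165 -192.6
```

```text
time: 3.53
tool_pos: [0.4829, -0.2827, 0.1648]
orientation: [-89.9, 0.1, -155.3]
force: [0.7, 0.3, -3.0]
grip_width: 0.0109
t 3.53 pos [ 482.9 -282.7  164.8] rpy [-8.994e+01  5.000e-02 -1.553e+02] grip 10.9 F [ 0.7  0.3 -3. ]
shift in tool axes now [-109.4   -0.4 -307.1] rotvec(tool) [-0.0007  0.6509 -0.0012] shift in target axes [ 9.900e+01 -2.000e-01 -3.106e+02]
q [ 26.2  33.4   1.9 105.6  -1.6  40.9 -36.3]
```

```bash
python3 -m jog '-5 0 -15 0 0 0 0; -11 0 -30 0 0 0 0; -11 0 -30 0 0 0 0; -11 0 -30 0 0 0 0; -11 0 -30 0 0 0 0; -11 0 -30 0 0 0 0; -11 0 -30 0 0 0 0; -11 0 -30 0 0 0 0; -11 0 -30 0 0 0 0; -11 0 -30 0 0 0 0; -5 0 -22 0 0 0 0; 0 0 0 0 0.08 0 0; 0 0 0 0 0.1 0 0; 0 0 0 0 0.1 0 0; 0 0 0 0 0.1 0 0; 0 0 0 0 0.1 0 0; 0 0 0 0 0.1 0 0; 0 0 0 0 0.07 0 0; 0 0 0 0 0 0 0; 0 0 0 0 0 0 0'; python3 go.py 454 42 165 -192.6
python3 - <<'E'
from h import *
t=grab("top",3);s=grab("scene",3);cv2.imwrite("pics/t3.png",t);cv2.imwrite("pics/s3.png",s)
crop(t,190,140,350,260,5,"pics/t3c.png",.6); crop(s,200,150,340,255,5,"pics/s3c.png",.6)
E
```

```text
time: 5.2
tool_pos: [0.4524, 0.0417, 0.1629]
orientation: [-89.9, -0.2, 167.6]
force: [1.0, -0.2, -3.2]
grip_width: 0.0114
t 5.2 pos [452.4  41.7 162.9] rpy [-8.9920e+01 -1.6000e-01  1.6758e+02] grip 11.4 F [ 1.  -0.2 -3.2]
shift in tool axes now [-1.5 -2.1 -0.7] rotvec(tool) [-0.0015  0.0031  0.0027] shift in target axes [-1.5 -2.1 -0.7]
q [-19.3  27.4  14.8 121.4 -12.4  32.8 -98.1]
```

View pics/t3c.png

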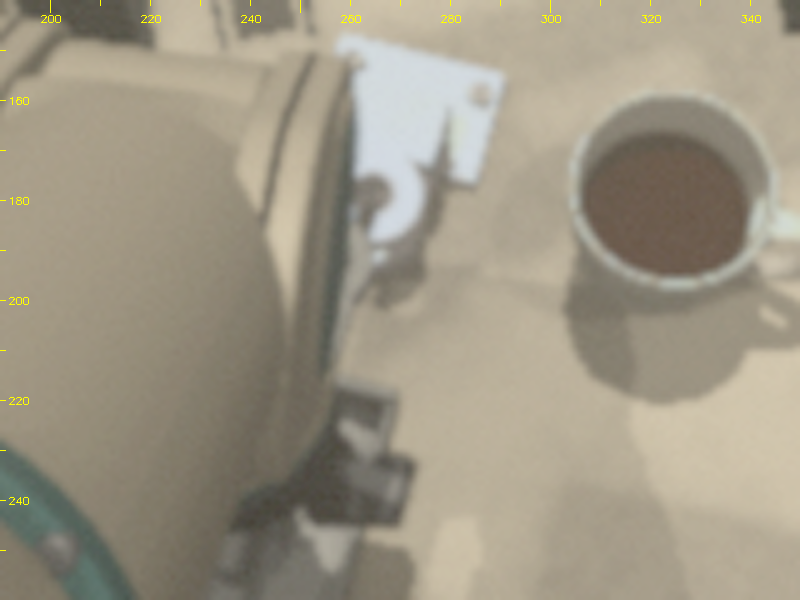

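View pics/s3c.png

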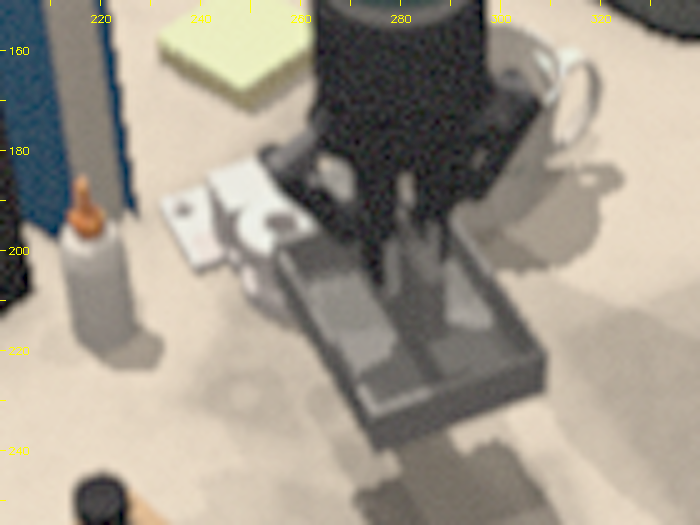

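```bash
cat > ov.py <<'E'
from fit import *
def draw3(b,n,p,lines,col,k=8):
    for L in lines:
        q=proj(n,(R(p[3])@(np.array(L,float).T/1e3)).T+p[:3])+.5
        cv2.polylines(b,[np.round(q*k*16).astype(np.int32)],False,col,1,cv2.LINE_AA,4)
TRI=TR[:4]+[rect(-65,55,-44,44,0)]
def traypose(off=-1.7,hz=.0401):
    s=bot.sense();a=np.radians(s["orientation"][2]+180);p=s["tool_pos"]
    return np.array([p[0]-off/1e3*np.cos(a),p[1]-off/1e3*np.sin(a),p[2]-hz,a])
def show(n,fn,box,items,k=8,g=.6,K=4,im=None):
    if im is None: im=grab(n,K)
    cv2.imwrite(fn.replace(".png","_raw.png"),im)
    b=cv2.resize(im,None,fx=k,fy=k,interpolation=cv2.INTER_CUBIC);b=(255*(b/255.)**g).astype(np.uint8)
    for p,L,c in items: draw3(b,n,np.array(p),L,c,k)
    u0,v0,u1,v1=box; b=b[v0*k:v1*k,u0*k:u1*k].copy()
    for u in range((u0//10+1)*10,u1,10): cv2.putText(b,str(u),((u-u0)*k-8,10),0,.3,(0,255,255),1);cv2.line(b,(int((u-u0+.5)*k),12),(int((u-u0+.5)*k),16),(0,255,255),1)
    for v in range((v0//10+1)*10,v1,10): cv2.putText(b,str(v),(0,int((v-v0+.5)*k)+3),0,.3,(0,255,255),1)
    cv2.imwrite(fn,b)
E
python3 - <<'E'
from ov import *
print(traypose())
show("scene","pics/o6.png",(225,165,315,240),[(traypose(),TRI,(0,255,0)),((.6149,.0058,0,np.radians(-12.7)),BR,(0,0,255))],im=cv2.imread("pics/s3.png"))
E
```

```text
[0.45519953 0.04122036 0.12389042 6.06442545]
```

View pics/o6.png

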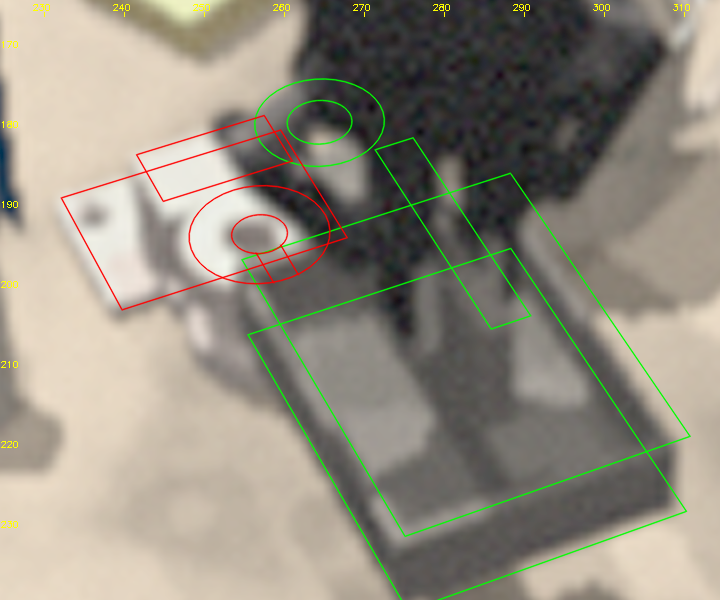

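```bash
python3 -m jog '-1 20 0 0 0 0 0; 0 25 0 0 0 0 0; 0 25 0 0 0 0 0; 0 20 0 0 0 0 0; 0 15 0 0 0 0 0; 0 9 0 0 0 0 0; 0 5 0 0 0 0 0; 0 0 0 0 0 0 0; 0 0 0 0 0 0 0'; python3 go.py 454 42 41 -192.6
python3 - <<'E'
from ov import *
print(traypose())
show("scene","pics/o7.png",(225,170,325,245),[(traypose(),TRI,(0,255,0)),((.6131,.0092,0,np.radians(-13.9)),BR,(0,0,255))])
E
```

```text
time: 6.25
tool_pos: [0.455, 0.0414, 0.0455]
orientation: [-90.0, 0.0, 167.4]
force: [-0.3, -0.0, -2.4]
grip_width: 0.0114
t 6.25 pos [455.   41.4  45.5] rpy [-9.0010e+01  4.0000e-02  1.6744e+02] grip 11.4 F [-0.3 -0.  -2.4]
shift in tool axes now [ 1.1  4.5 -0.4] rotvec(tool) [ 0.0002  0.0007 -0.0007] shift in target axes [ 1.1  4.5 -0.4]
q [-13.7  40.3   7.2 125.5 -18.2  15.1 -93.1]
[4.56652506e-01 4.10460303e-02 5.36784220e-03 6.06395084e+00]
```

View pics/o7.png

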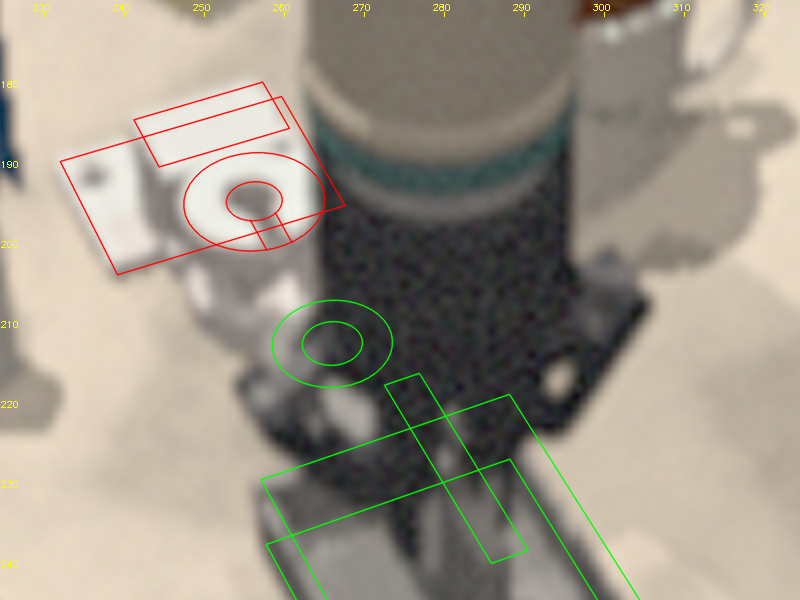

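Run:
```python
from ov import *
show("scene","pics/o8.png",(250,205,330,275),[],im=cv2.imread("pics/o7_raw.png"))
```

View pics/o8.png

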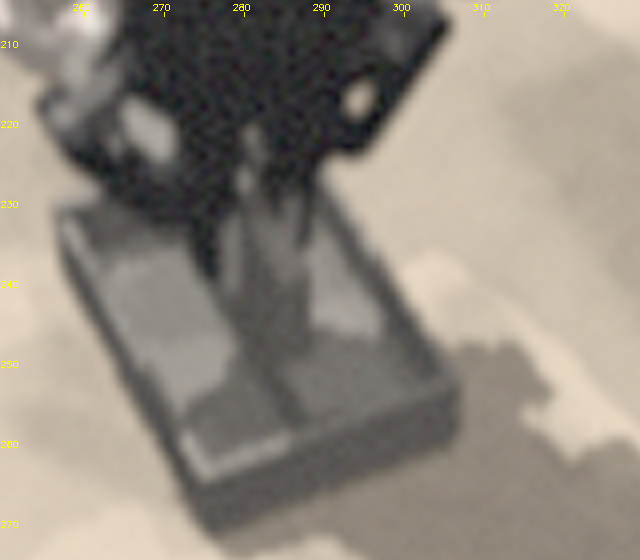

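Run:
```python
from ov import *
p=traypose()
P=[(-65,-44,32),(-65,44,32),(55,44,32),(-65,44,0),(-65,-44,0)]
uv=np.array([(306.3,252.3),(274.6,264.3),(256.8,231),(275.8,271.2),(306.6,259.8)])
q=proj("scene",(R(p[3])@(np.array(P).T/1e3)).T+p[:3]); print((uv-q).round(1))
f=lambda x:(proj("scene",(R(x[2])@(np.array(P).T/1e3)).T+[x[0],x[1],p[2]])-uv).ravel()
r=least_squares(f,[p[0],p[1],p[3]-2*np.pi]);print(r.x[:2]*1e3,np.degrees(r.x[2]),r.fun.round(1),"FK",p)
B=r.x
a=B[2];e=B[:2]+.1*np.array([np.cos(a),np.sin(a)]);print("eye scene",e)
bh=ray("scene",(256.2,195),.053)[:2];print("bracket hole scene",bh,ray("scene",(256.1,194.5),.053)[:2])
```

```text
[[-2.4  1.1]
 [-1.2  0.8]
 [-0.1  1.7]
 [-0.3 -0.2]
 [-1.7  0.6]]
[456.77064487  44.81994251] -12.659669579188861 [ 1.2 -0.3 -0.  -0.1 -1.  -1.1 -0.9  1.   0.6  0.2] FK [4.56910863e-01 4.12060020e-02 5.77702065e-03 6.06415742e+00]
eye scene [0.55433955 0.022904  ]
bracket hole scene [0.61182469 0.01017754] [0.61359578 0.00928467]
```

```bash
python3 -m jog '0 4 0.8 0 0 0 0; -5 0 0 0 0 0 0; -8 0 0 0 0 0 0; -8 0 0 0 0 0 0; -8 0 0 0 0 0 0; -6 0 0 0 0 0 0; -5 0 0 0 0 0 0; 0 0 0 0 0 0 0'; python3 go.py 516.9 27.3 41 -192.6
```

```text
time: 7.12
tool_pos: [0.4952, 0.0316, 0.0411]
orientation: [-90.0, 0.1, 167.4]
force: [-0.0, -0.1, -2.4]
grip_width: 0.0108
t 7.12 pos [495.2  31.6  41.1] rpy [-9.0010e+01  1.2000e-01  1.6741e+02] grip 10.8 F [-0.  -0.1 -2.4]
shift in tool axes now [-22.1   0.2  -0.5] rotvec(tool) [ 0.0002  0.0002 -0.002 ] shift in target axes [-22.1   0.1  -0.6]
q [-12.6  42.2   8.5 119.7 -17.6  19.1 -92.2]
```

```bash
python3 -m jog '-5 0 0 0 0 0 0; -5 0 0 0 0 0 0; -5 0 0 0 0 0 0; -3 0 0 0 0 0 0; -2.5 0 0 0 0 0 0; 0 0 0 0 0 0 0; 0 0 0 0 0 0 0'; python3 go.py 515.3 27.5 40 -192.6
python3 - <<'E'
from ov import *
print(traypose())
show("scene","pics/o9.png",(230,170,320,250),[(traypose(),TRI,(0,255,0))])
show("top","pics/o9t.png",(230,145,310,245),[],k=6)
E
```

```text
time: 7.7
tool_pos: [0.5134, 0.0275, 0.041]
orientation: [-90.0, -0.0, 167.4]
force: [-0.7, -0.6, -3.3]
grip_width: 0.011
t 7.7 pos [513.4  27.5  41. ] rpy [-9.0000e+01 -1.0000e-02  1.6744e+02] grip 11.0 F [-0.7 -0.6 -3.3]
shift in tool axes now [-1.9  1.  -0.4] rotvec(tool) [-0.      0.0006  0.0002] shift in target axes [-1.9  1.  -0.4]
q [-12.2  43.    9.1 116.9 -17.1  21.4 -92.1]
[5.15040864e-01 2.71286631e-02 9.47666444e-04 6.06391578e+00]
```

View pics/o9.png

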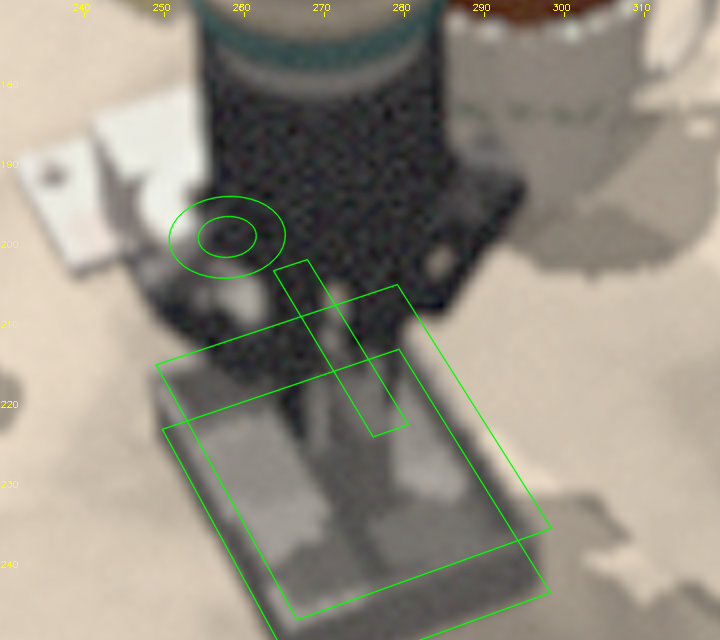

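View pics/o9t.png

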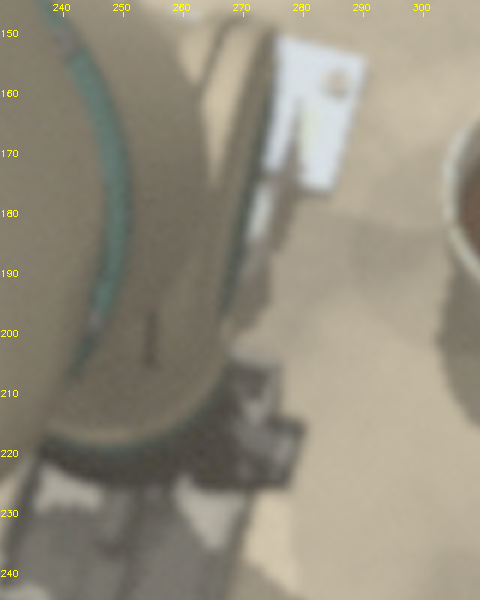

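```bash
python3 -m jog '-1.9 1 -0.3 0 0 0 0; 0 0.5 0 0 0 0 0; 0 0 0 0 0 0 0; 0 0 0 0 0 0 0; 0 0 0 0 0 0 0.4; 0 0 0 0 0 0 0.4; 0 0 0 0 0 0 0.4; 0 0 0 0 0 0 0.4' ; python3 go.py 478 273 180 -201
python3 -m jog '0 -15 0 0 0 0 0.4; 0 -25 0 0 0 0 0.4; 0 -30 0 0 0 0 0.4; 0 -30 0 0 0 0 0.4; 0 -30 0 0 0 0 0.6; 0 0 -40 0 0 0 0.6; 0 0 -40 0 0 0 0.6; 0 0 -40 0 0.02 0 0.6; 0 0 -40 0 0.03 0 0.6; 0 0 -35 0 0.03 0 0.6; 0 0 -20 0 0.03 0 0.6; 0 0 0 0 0.02 0 0.6; 0 0 0 0 0 0 0.6'; python3 go.py 473 275 175 -201
python3 - <<'E'
from ov import *
b=(.6145,.0053,0,np.radians(-12.7))
show("scene","pics/o10.png",(230,170,320,250),[])
show("top","pics/o10t.png",(230,140,320,240),[],k=6)
show("top","pics/o10u.png",(110,190,210,260),[],k=8,im=cv2.imread("pics/o10t_raw.png"))
E
```

```text
time: 8.77
tool_pos: [0.5157, 0.0274, 0.0396]
orientation: [-90.0, 0.0, 167.4]
force: [-0.2, 0.8, -0.2]
grip_width: 0.0343
t 8.77 pos [515.7  27.4  39.6] rpy [-9.0000e+01  3.0000e-02  1.6744e+02] grip 34.3 F [-0.2  0.8 -0.2]
shift in tool axes now [  90.1 -140.5 -231.5] rotvec(tool) [ 1.000e-04  1.473e-01 -5.000e-04] shift in target axes [ 123.2 -140.4 -215.8]
q [-12.1  43.2   9.  116.6 -17.1  21.4 -92.1]
time: 9.85
tool_pos: [0.5658, 0.2376, 0.169]
orientation: [-90.0, -0.0, 160.1]
force: [0.3, -0.4, 0.4]
grip_width: 0.0514
t 9.85 pos [565.8 237.6 169. ] rpy [-8.9970e+01 -2.0000e-02  1.6013e+02] grip 51.4 F [ 0.3 -0.4  0.4]
shift in tool axes now [100.   -6.   -3.6] rotvec(tool) [-0.0006  0.0197  0.0003] shift in target axes [100.   -6.   -1.7]
q [ -36.9   38.3   18.9   97.   -15.8   47.3 -120.9]
```

View pics/o10.png

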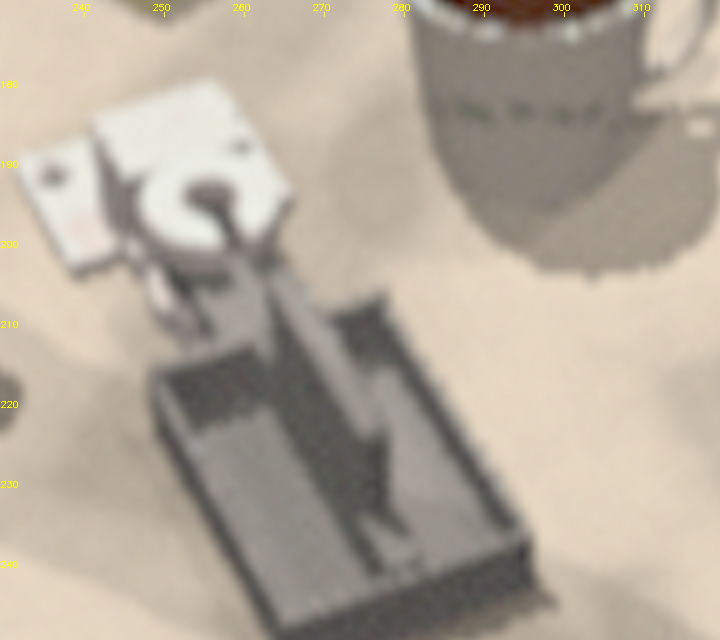

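View pics/o10t.png

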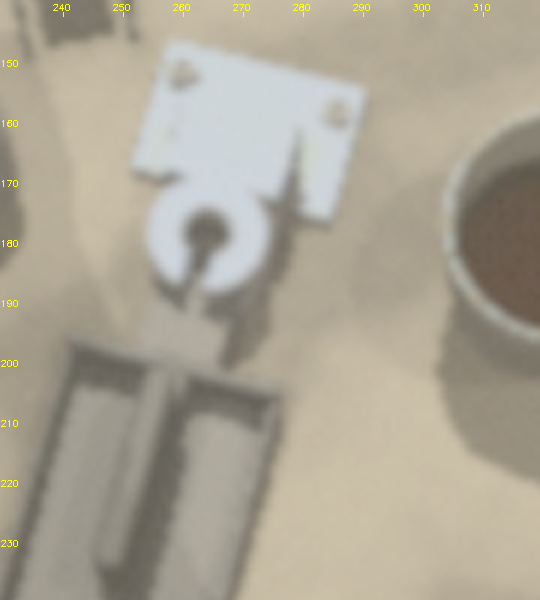

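View pics/o10u.png

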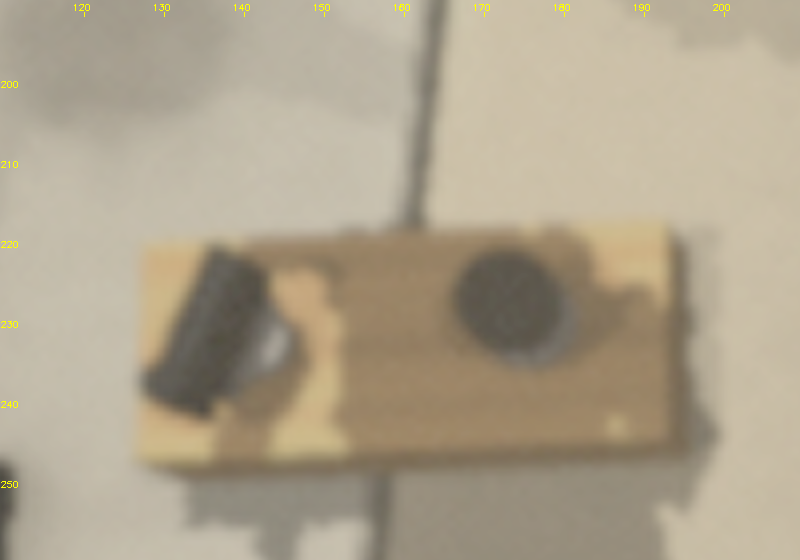

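Run:
```python
from ov import *
show("top","pics/o11t.png",(215,190,285,270),[],k=8,im=cv2.imread("pics/o10t_raw.png"))
show("scene","pics/o11s.png",(240,195,310,260),[],k=8,im=cv2.imread("pics/o10_raw.png"))
```

```text
(no output)
```

View pics/o11t.png

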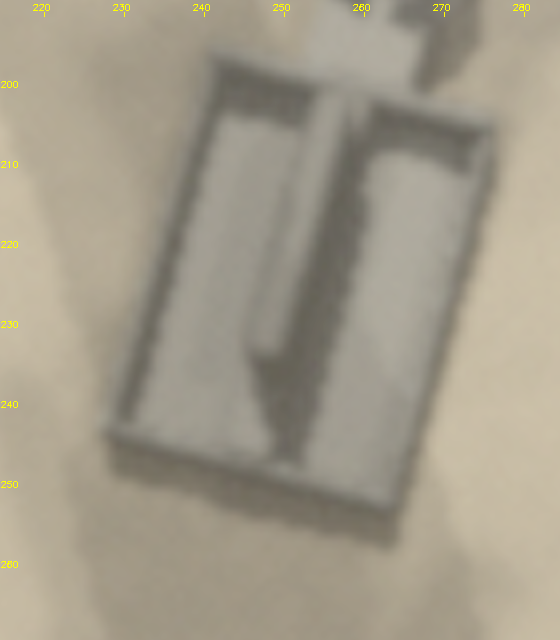

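View pics/o11s.png

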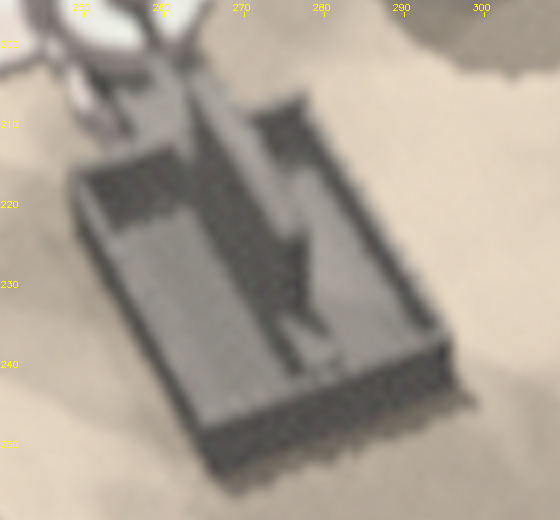

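Run:
```python
from fit2 import *
tp=[(T,(55,44,32),(241,196)),(T,(55,-44,32),(276.6,204.75)),(T,(-65,44,32),(227.5,243.9)),(T,(-65,-44,32),(264.25,253.5)),(T,(-40,6,74),(245.5,233.5)),(T,(-40,-6,74),(249.9,234.25))]
sc=[(S,(55,-44,32),(277.6,206.1)),(S,(-65,-44,32),(295.5,236.75)),(S,(-65,44,32),(264.5,248.5)),(S,(55,44,32),(248.5,217)),(S,(-65,44,0),(266.4,254.5)),(S,(-65,-44,0),(296.4,243.25))]
for nm,o,ob in(("top",tp,obB),("sc",sc,obBs)):
    p,r=fit(o,[.516,.027,-.22]);b,_=fit(ob,[.615,.005,-.22])
    e=p[:2]+.1*np.array([np.cos(p[2]),np.sin(p[2])])
    print(nm,(p[:2]*1e3).round(1),np.degrees(p[2]).round(2),r.round(1).tolist(),"eye",(e*1e3).round(1),"bracket",(b*1e3).round(1),"d",((b[:2]-e)*1e3).round(1))
    r0=r
```

```text
top [515.2  25.3] -11.39 [[-0.1, -1.0], [0.6, -0.8], [-0.4, 0.0], [0.1, -0.1], [-0.5, 0.6], [0.3, 1.2]] eye [613.2   5.5] bracket [ 615.3    4.6 -216.1] d [ 2.1 -1. ]
sc [515.7  31.8] -12.47 [[-0.1, -0.2], [1.3, -0.3], [0.4, -0.6], [-1.1, -1.0], [-0.9, 1.4], [0.3, 1.2]] eye [613.3  10.3] bracket [ 613.1    9.2 -242.8] d [-0.2 -1.1]
```

```bash
python3 -m jog '15 0 -0.5 0 0.019 0 0.5; 25 0 -0.5 0 0 0 0.5; 25 0 -0.5 0 0 0 0.5; 20 10 0 0 0 0 0.5; 13 15 0 0 0 0 0.5; 0 15 0 0 0 0 0.5; 0 0 0 0 0 0 0.5; 0 0 0 0 0 0 0.5'; python3 go.py 474.4 274.5 67 -201
python3 - <<'E'
from ov import *
show("scene","pics/o12.png",(160,220,250,300),[])
show("top","pics/o12t.png",(110,190,210,260),[],k=8)
E
```

```text
time: 10.92
tool_pos: [0.4752, 0.2721, 0.1295]
orientation: [-89.9, -0.0, 158.9]
force: [0.3, 0.2, 0.8]
grip_width: 0.0426
t 10.92 pos [475.2 272.1 129.5] rpy [-8.9950e+01 -1.0000e-02  1.5887e+02] grip 42.6 F [0.3 0.2 0.8]
shift in tool axes now [ 1.6 62.5 -2. ] rotvec(tool) [-0.0009 -0.0022  0.0002] shift in target axes [ 1.6 62.5 -1.9]
q [ -44.4   36.9   18.   109.3  -18.    36.6 -126.4]
```

View pics/o12.png

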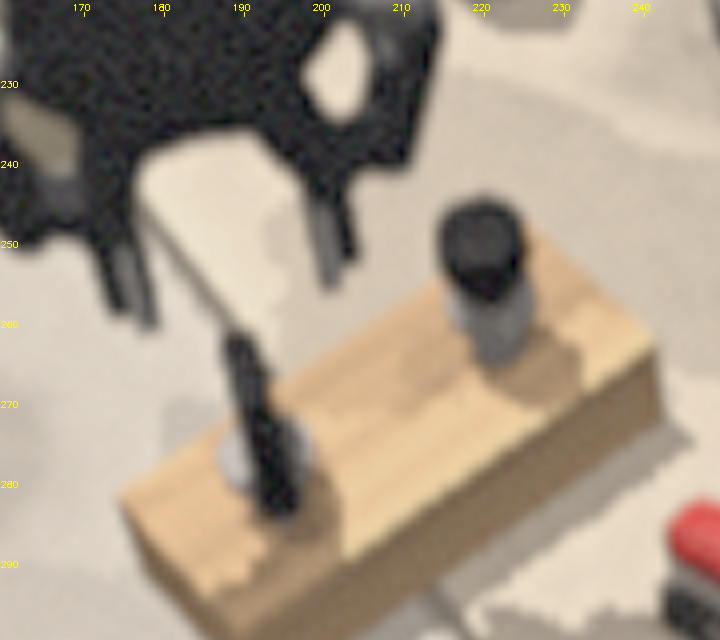

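View pics/o12t.png

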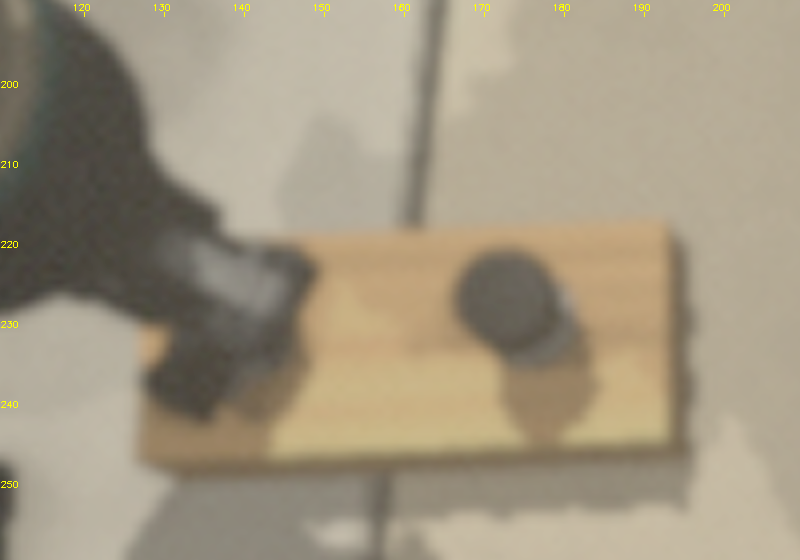

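```bash
python3 -m jog '1.5 15 -2 0 0 0 0.5; 0 20 0 0 0 0 0.5; 0 15 0 0 0 0 0.5; 0 9 0 0 0 0 0.5; 0 3 0 0 0 0 0.5; 0 0 0 0 0 0 0.5; 0 0 0 0 0 0 0; 0 0 0 0 0 0 0; 0 0 0 0 0 0 0; 0 0 0 0 0 0 0; 0 0 0 0 0 0 0; 0 0 0 0 0 0 0' 50; python3 go.py 474.4 274.5 67 -201
python3 - <<'E'
from ov import *
show("scene","pics/o13.png",(160,230,240,300),[])
E
```

```text
time: 12.32
tool_pos: [0.4753, 0.2756, 0.0685]
orientation: [-90.1, 0.1, 158.9]
force: [-0.4, 0.9, 6.8]
grip_width: 0.0112
t 12.32 pos [475.3 275.6  68.5] rpy [-9.010e+01  7.000e-02  1.589e+02] grip 11.2 F [-0.4  0.9  6.8]
shift in tool axes now [0.5 1.5 1.3] rotvec(tool) [ 0.0018 -0.0017 -0.0013] shift in target axes [0.5 1.5 1.3]
q [ -42.5   42.3   14.7  111.1  -20.7   29.  -124.4]
```

View pics/o13.png

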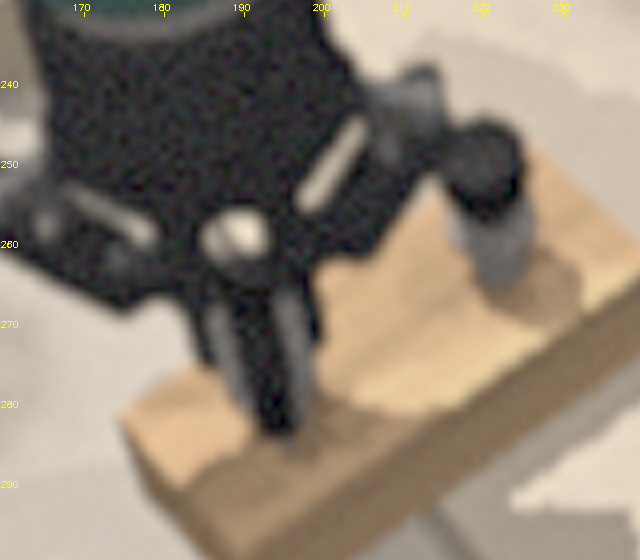

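```bash
python3 -m jog '0 -5 0 0 0 0 0; 0 -10 0 0 0 0 0; 0 -15 0 0 0 0 0; 0 -20 0 0 0 0 0; 0 -25 0 0 0 0 0; 0 -25 0 0 0 0 0; 0 -22 0 0 0 0 0; 0 0 0 0 0 0 0; 0 0 0 0 0 0 0'; python3 go.py 614.5 5.3 190 -192.7
python3 - <<'E'
from ov import *
show("scene","pics/o14.png",(150,200,230,280),[])
E
```

```text
time: 13.27
tool_pos: [0.4744, 0.275, 0.1909]
orientation: [-90.1, 0.0, 158.9]
force: [-1.7, -0.8, -1.0]
grip_width: 0.0108
t 13.27 pos [474.4 275.  190.9] rpy [-9.0070e+01  3.0000e-02  1.5891e+02] grip 10.8 F [-1.7 -0.8 -1. ]
shift in tool axes now [-227.8    0.8  201.2] rotvec(tool) [ 0.0012 -0.1465 -0.0007] shift in target axes [-195.9    0.9  232.3]
q [ -46.7   32.    20.8  106.3  -15.6   44.4 -128.7]
```

View pics/o14.png

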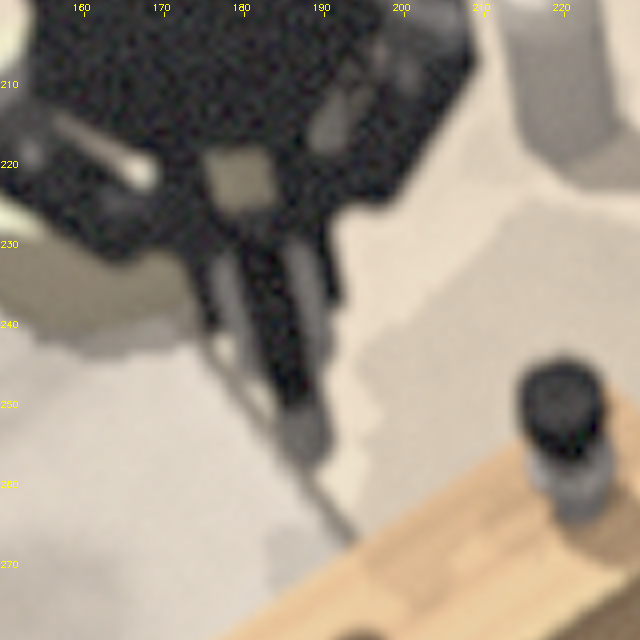

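```bash
python3 -m jog '-10 0 9 0 0 0 0; -22 0 19 0 0 0 0; -25 0 22 0 0 0 0; -25 0 22 0 0 0 0; -25 0 22 0 0 0 0; -25 0 22 0 0 0 0; -25 0 22 0 0 0 0; -25 0 22 0 0 0 0; -22 0 20 0 0 0 0; -15 0 14 0 0 0 0; -9 0 7 0 0 0 0; 0 0 0 0 -0.05 0 0; 0 0 0 0 -0.05 0 0; 0 0 0 0 -0.046 0 0; 0 0 0 0 0 0 0; 0 0 0 0 0 0 0'; python3 go.py 614.5 5.3 135 -192.7
python3 - <<'E'
from ov import *
show("scene","pics/o15.png",(215,130,305,210),[])
show("top","pics/o15t.png",(220,140,320,240),[],k=6)
E
```

```text
time: 14.8
tool_pos: [0.6142, 0.0063, 0.1888]
orientation: [-90.0, -0.1, 167.2]
force: [-0.3, 0.1, -0.7]
grip_width: 0.0111
t 14.8 pos [614.2   6.3 188.8] rpy [-9.0020e+01 -1.1000e-01  1.6725e+02] grip 11.1 F [-0.3  0.1 -0.7]
shift in tool axes now [-0.6 53.8  1. ] rotvec(tool) [ 0.0003 -0.0009  0.0019] shift in target axes [-0.5 53.8  1. ]
q [-13.4  36.7  16.7  95.7 -13.1  49.6 -94. ]
```

View pics/o15.png

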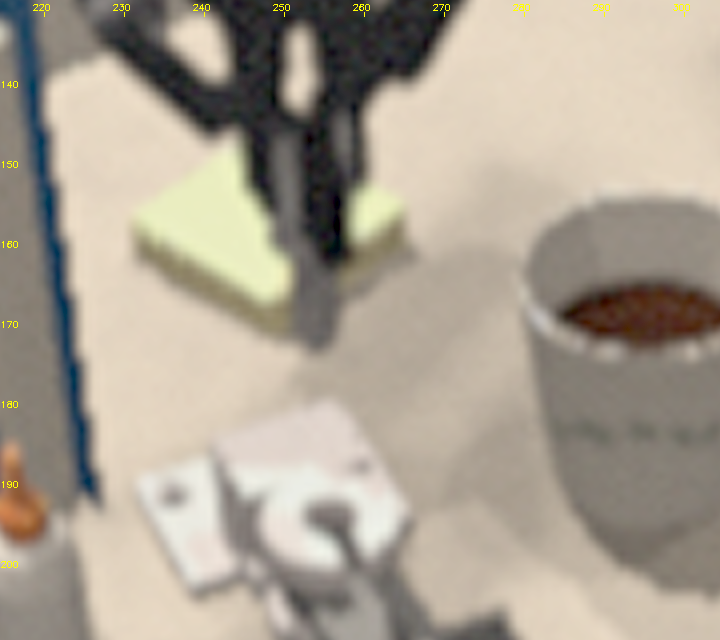

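View pics/o15t.png

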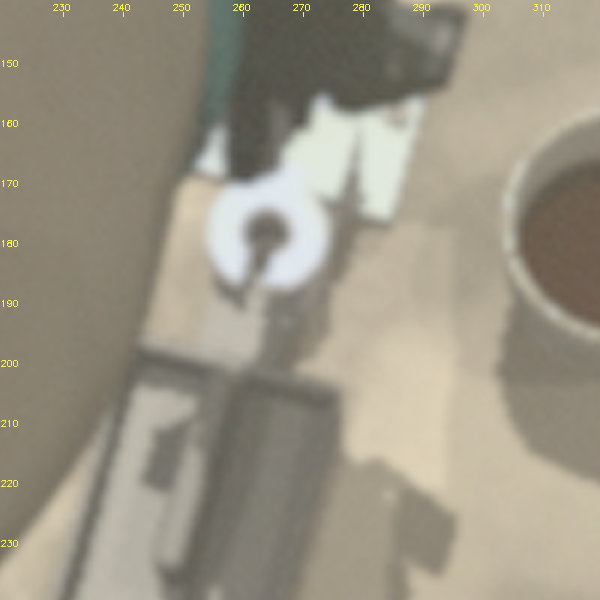

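```bash
python3 -m jog '-0.5 15 1 0 0 0 0; 0 20 0 0 0 0 0; 0 15 0 0 0 0 0; 0 10 0 0 0 0 0; 0 2 0 0 0 0 0; 0 0 0 0 0 0 0; 0 0 0 0 0 0 0'; python3 go.py 614.5 5.3 120 -192.7
cat > pin.py <<'E'
from ov import *
def pinpose(xo=0,h=.0585):
    s=bot.sense();a=np.radians(s["orientation"][2]+180);p=s["tool_pos"]
    return np.array([p[0]-xo/1e3*np.cos(a),p[1]-xo/1e3*np.sin(a),p[2]-h,a])
PN=[circ(8,10),circ(8,40),circ(14,47),circ(14,53),rect(-27,19,-6,6,87),[[-18,-3,37],[-18,-3,47],[-18,3,47],[-18,3,37],[-18,-3,37]]]
if __name__=="__main__":
    import sys;k=sys.argv[1]
    print(pinpose())
    it=[(pinpose(),PN,(0,0,255)),((.6145,.0053,0,np.radians(-12.7)),BR[:2],(0,160,0))]
    show("scene",f"pics/{k}.png",(230,150,290,215),it,k=10)
    show("scene",f"pics/{k}n.png",(230,150,290,215),[],k=10,im=cv2.imread(f"pics/{k}_raw.png"))
    show("top",f"pics/{k}t.png",(235,145,295,205),it,k=10)
E
python3 pin.py o16
```

```text
time: 15.78
tool_pos: [0.6158, 0.0043, 0.1283]
orientation: [-90.0, 0.1, 167.3]
force: [-0.7, 0.1, -1.0]
grip_width: 0.0113
t 15.78 pos [615.8   4.3 128.3] rpy [-9.0010e+01  7.0000e-02  1.6726e+02] grip 11.3 F [-0.7  0.1 -1. ]
shift in tool axes now [ 1.5  8.3 -0.7] rotvec(tool) [ 0.0002 -0.0007 -0.0013] shift in target axes [ 1.5  8.3 -0.7]
q [-12.2  41.1  15.1  98.4 -14.7  42.3 -92.5]
[6.15756191e-01 4.25313396e-03 6.97571377e-02 6.06081422e+00]
```

View pics/o16.png

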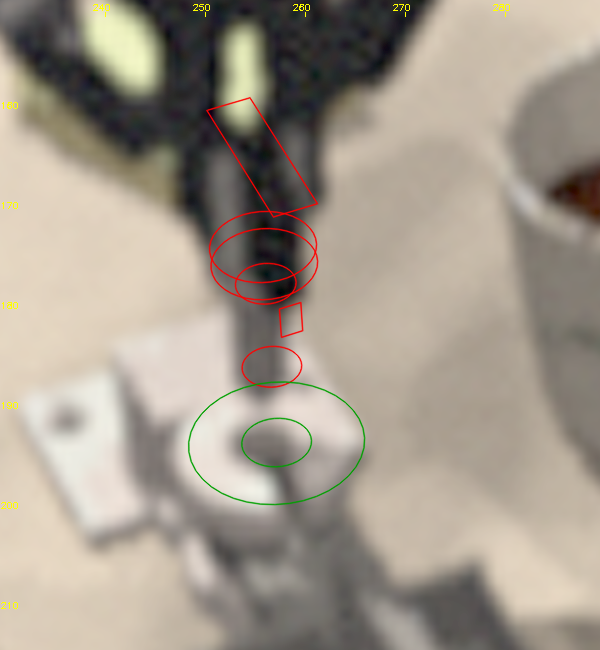

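View pics/o16n.png

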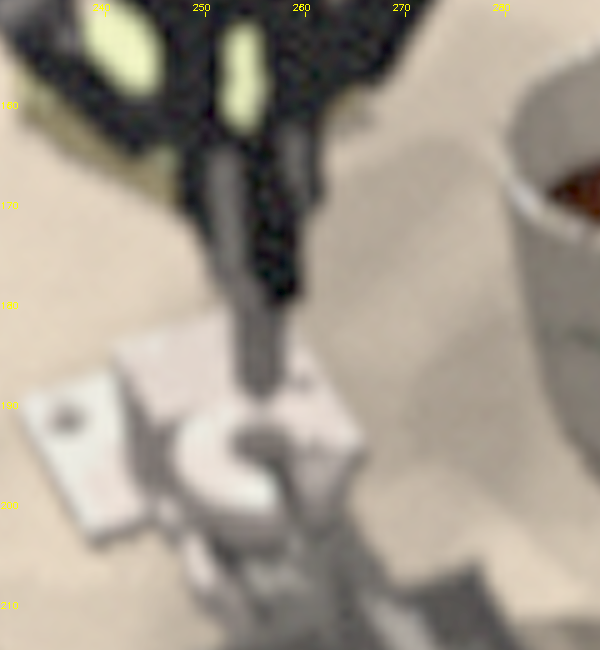

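View pics/o16t.png

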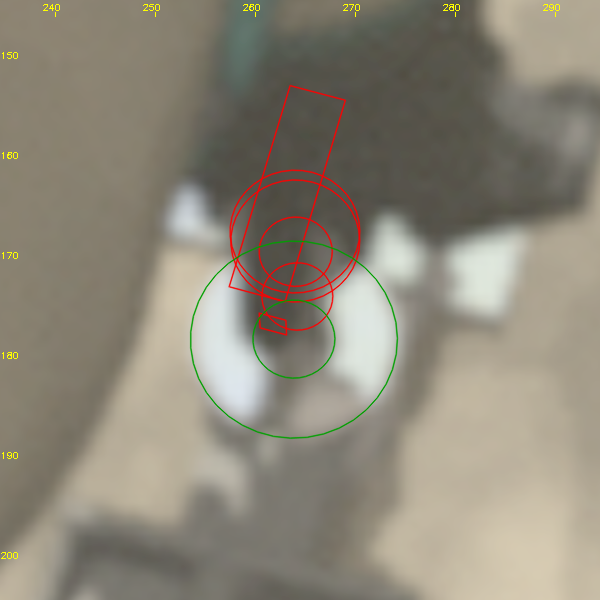

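```bash
python3 -m jog '1.4 7 -0.7 0 0 0 0; 0 7 0 0 0 0 0; 0 0 0 0 0 0 0; 0 0 0 0 0 0 0'; python3 go.py 614.5 5.3 113 -192.7; python3 pin.py o17
```

```text
time: 16.52
tool_pos: [0.6132, 0.0054, 0.1126]
orientation: [-90.0, -0.1, 167.3]
force: [-0.4, 0.4, -1.0]
grip_width: 0.0111
t 16.52 pos [613.2   5.4 112.6] rpy [-8.9970e+01 -1.0000e-01  1.6727e+02] grip 11.1 F [-0.4  0.4 -1. ]
shift in tool axes now [-1.3 -0.4 -0.2] rotvec(tool) [-0.0005 -0.0005  0.0018] shift in target axes [-1.3 -0.4 -0.2]
q [-12.1  42.2  14.7  99.2 -15.1  40.6 -92.2]
[6.13219540e-01 5.40553248e-03 5.41452363e-02 6.06100397e+00]
```

View pics/o17n.png

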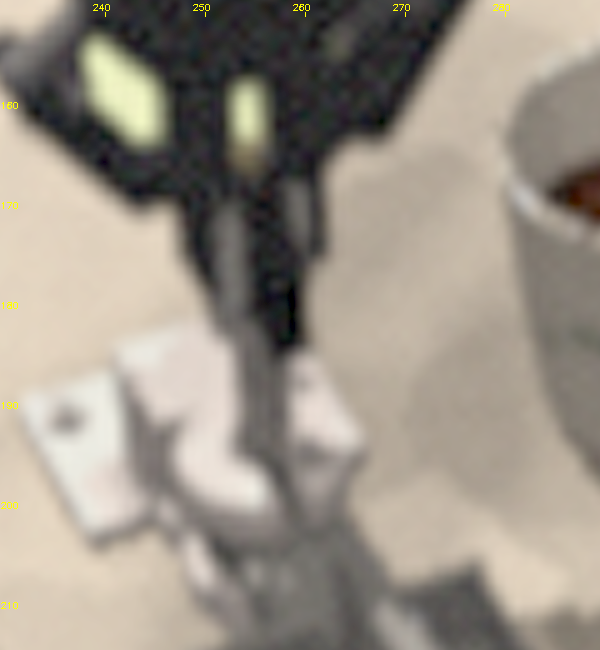

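View pics/o17t.png

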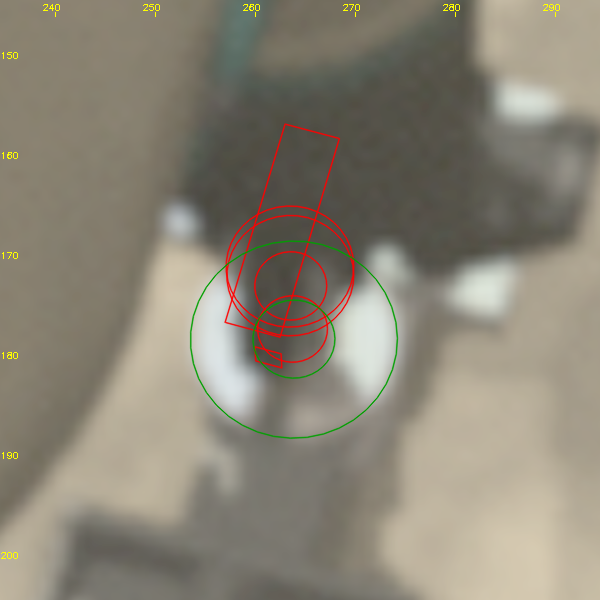

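```bash
python3 -m jog '-1 2 0 0 0 0 0; 0 3 0 0 0 0 0; 0 3 0 0 0 0 0; 0 3 0 0 0 0 0; 0 0 0 0 0 0 0'; python3 go.py 614.5 5.3 102 -192.7
```

```text
time: 17.33
tool_pos: [0.6144, 0.0052, 0.1017]
orientation: [-90.0, -0.1, 167.3]
force: [-0.7, -0.1, -0.5]
grip_width: 0.0109
t 17.33 pos [614.4   5.2 101.7] rpy [-8.9980e+01 -7.0000e-02  1.6727e+02] grip 10.9 F [-0.7 -0.1 -0.5]
shift in tool axes now [-0.1 -0.3 -0.2] rotvec(tool) [-0.0003 -0.0006  0.0013] shift in target axes [-0.1 -0.3 -0.2]
q [-11.8  43.1  14.3  99.4 -15.4  39.4 -91.9]
```

```bash
python3 -m jog '0 3 0 0 0 0 0; 0 3 0 0 0 0 0; 0 3 0 0 0 0 0; 0 3 0 0 0 0 0; 0 3 0 0 0 0 0; 0 0 0 0 0 0 0'; python3 go.py 614.5 5.3 87 -192.7
```

```text
time: 17.83
tool_pos: [0.6148, 0.0052, 0.087]
orientation: [-90.0, -0.0, 167.3]
force: [0.6, 0.2, -1.8]
grip_width: 0.011
t 17.83 pos [614.8   5.2  87. ] rpy [-9.0000e+01 -2.0000e-02  1.6727e+02] grip 11.0 F [ 0.6  0.2 -1.8]
shift in tool axes now [ 0.3 -0.  -0. ] rotvec(tool) [-0.     -0.0006  0.0003] shift in target axes [ 0.3 -0.  -0. ]
q [-11.5  44.3  13.8  99.8 -15.8  37.8 -91.6]
```

Smooth so far, with the tip about 5 mm into the tongue. I'll keep going.

```bash
python3 -m jog '0 3 0 0 0 0 0; 0 3 0 0 0 0 0; 0 3 0 0 0 0 0; 0 2 0 0 0 0 0; 0 0 0 0 0 0 0'; python3 go.py 614.5 5.3 76 -192.7; python3 pin.py o18
```

```text
time: 18.25
tool_pos: [0.615, 0.0053, 0.0762]
orientation: [-90.0, 0.0, 167.3]
force: [1.2, 0.0, -1.3]
grip_width: 0.0114
t 18.25 pos [615.    5.3  76.2] rpy [-9.0010e+01  1.0000e-02  1.6727e+02] grip 11.4 F [ 1.2  0.  -1.3]
shift in tool axes now [0.5 0.2 0.1] rotvec(tool) [ 0.0001 -0.0005 -0.0001] shift in target axes [0.5 0.2 0.1]
q [-11.3  45.2  13.5 100.1 -16.1  36.6 -91.4]
[6.15028407e-01 5.27267718e-03 1.76794900e-02 6.06103274e+00]
```

View pics/o18n.png

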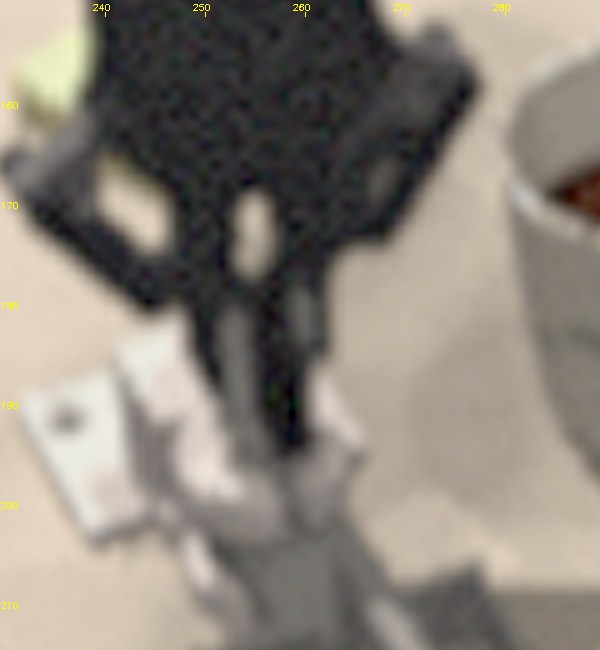

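```bash
python3 -m jog '0 1.5 0 0 0 0 0; 0 1.5 0 0 0 0 0; 0 1.5 0 0 0 0 0; 0 1.5 0 0 0 0 0; 0 0 0 0 0 0 0'; python3 go.py 614.5 5.3 70 -192.7
```

```text
time: 19.07
tool_pos: [0.6152, 0.0052, 0.0704]
orientation: [-90.0, 0.0, 167.3]
force: [1.5, 1.3, 0.1]
grip_width: 0.0111
t 19.07 pos [615.2   5.2  70.4] rpy [-9.0010e+01  3.0000e-02  1.6727e+02] grip 11.1 F [1.5 1.3 0.1]
shift in tool axes now [0.7 0.4 0.1] rotvec(tool) [ 0.0002 -0.0005 -0.0006] shift in target axes [0.7 0.4 0.1]
q [-11.2  45.7  13.3 100.2 -16.3  35.9 -91.3]
```

```bash
python3 -m jog '0 1.5 0 0 0 0 0; 0 1.5 0 0 0 0 0; 0 1.5 0 0 0 0 0; 0 1 0 0 0 0 0; 0 1 0 0 0 0 0; 0 0 0 0 0 0 0'; python3 go.py 614.5 5.3 64.5 -192.7
```

```text
time: 19.57
tool_pos: [0.6154, 0.0053, 0.0647]
orientation: [-90.0, 0.1, 167.3]
force: [1.0, 0.6, 3.7]
grip_width: 0.0112
t 19.57 pos [615.4   5.3  64.7] rpy [-9.0030e+01  5.0000e-02  1.6727e+02] grip 11.2 F [1.  0.6 3.7]
shift in tool axes now [0.9 0.2 0.2] rotvec(tool) [ 0.0005 -0.0006 -0.0009] shift in target axes [0.9 0.2 0.2]
q [-11.   46.1  13.1 100.4 -16.4  35.3 -91.1]
```

```bash
python3 -m jog '0 1 0 0 0 0 0; 0 1 0 0 0 0 0; 0 0 0 0 0 0 0; 0 0 0 0 0 0 0'; python3 go.py 614.5 5.3 64.5 -192.7; python3 pin.py o19
```

```text
time: 19.9
tool_pos: [0.6155, 0.0052, 0.0646]
orientation: [-90.1, 0.1, 167.3]
force: [-2.4, 0.9, 18.6]
grip_width: 0.0113
t 19.9 pos [615.5   5.2  64.6] rpy [-9.0060e+01  8.0000e-02  1.6727e+02] grip 11.3 F [-2.4  0.9 18.6]
shift in tool axes now [1.  0.1 0.1] rotvec(tool) [ 0.0011 -0.0005 -0.0014] shift in target axes [1.  0.1 0.1]
q [-11.   46.1  13.  100.4 -16.4  35.3 -91.1]
[6.15504446e-01 5.22472623e-03 6.05274731e-03 6.06097824e+00]
```

View pics/o19n.png

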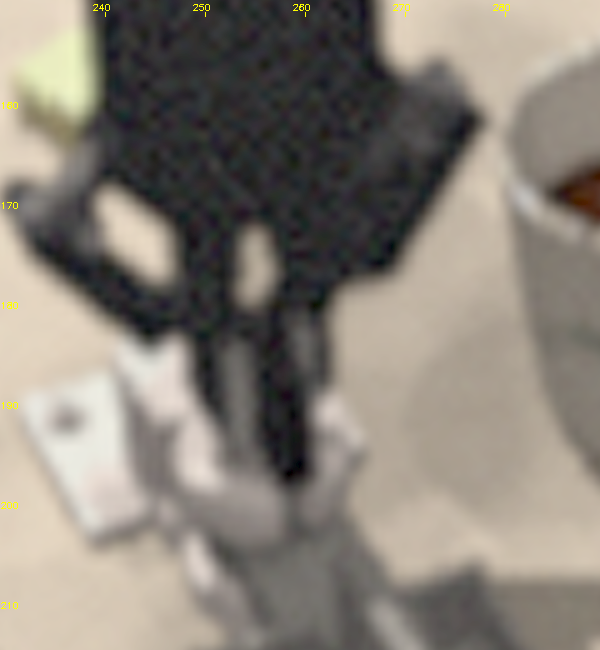

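```bash
python3 -m jog '0 -1 0 0 0 0 0; 0 0 0 0 0 0 0.35; 0 0 0 0 0 0 0.35; 0 0 0 0 0 0 0.35; 0 0 0 0 0 0 0.35; 0 -10 0 0 0 0 0.35; 0 -20 0 0 0 0 0.35; 0 -30 0 0 0 0 0.35; 0 -30 0 0 0 0 0.35; 0 -30 0 0 0 0 0.35; 0 -20 0 0 0 0 0.35; 0 0 0 0 0 0 0.35'; python3 go.py 614.5 200 204 -192.7
```

```text
time: 21.3
tool_pos: [0.6178, 0.0047, 0.2086]
orientation: [-90.1, 0.5, 167.3]
force: [0.8, 0.0, 0.0]
grip_width: 0.0302
t 21.3 pos [617.8   4.7 208.6] rpy [-90.12   0.5  167.25] grip 30.2 F [0.8 0.  0. ]
shift in tool axes now [  46.3    4.5 -189.8] rotvec(tool) [ 0.0021 -0.0008 -0.0087] shift in target axes [  46.1    4.6 -189.8]
q [-13.7  35.4  17.3  94.7 -12.8  51.3 -94.2]
```

```bash
python3 -m jog '5 0 -20 0 0 0 0.35; 9 0 -35 0 0 0 0.35; 9 0 -35 0 0 0 0.35; 9 0 -35 0 0 0 0.35; 9 0 -35 0 0 0 0.35; 5 0 -20 0 0 0 0.35; 0 0 0 0 0 0 0.35; 0 0 0 0 0 0 0.35'
python3 - <<'E'
from pin import *
b=(.6145,.0053,.006,np.radians(-12.7))
show("scene","pics/o20.png",(215,150,315,250),[],k=7)
show("top","pics/o20t.png",(225,140,315,240),[],k=7)
show("top","pics/o20to.png",(225,140,315,240),[(b,PN,(0,0,255))],k=7,im=cv2.imread("pics/o20t_raw.png"))
E
```

```text
time: 21.97
tool_pos: [0.6088, 0.1925, 0.2024]
orientation: [-90.0, -0.1, 167.5]
force: [-0.1, -0.7, -0.2]
grip_width: 0.03
```

View pics/o20.png

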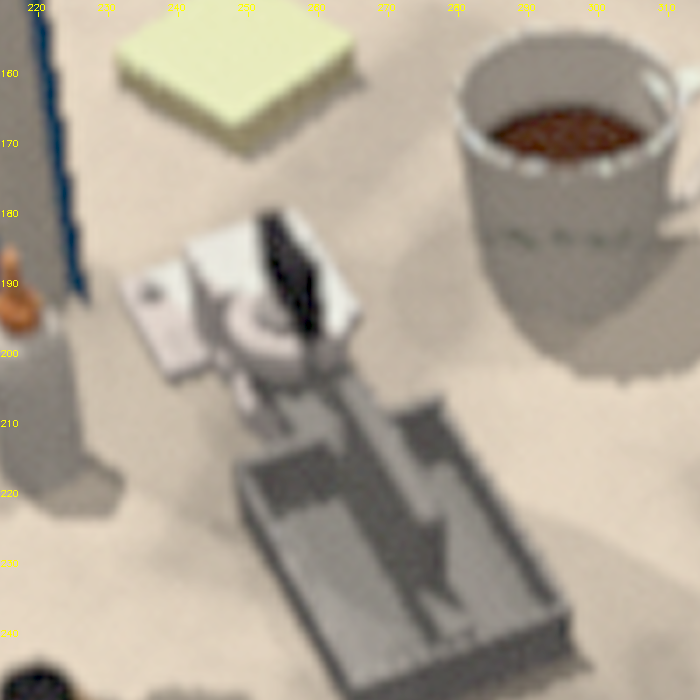

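View pics/o20t.png

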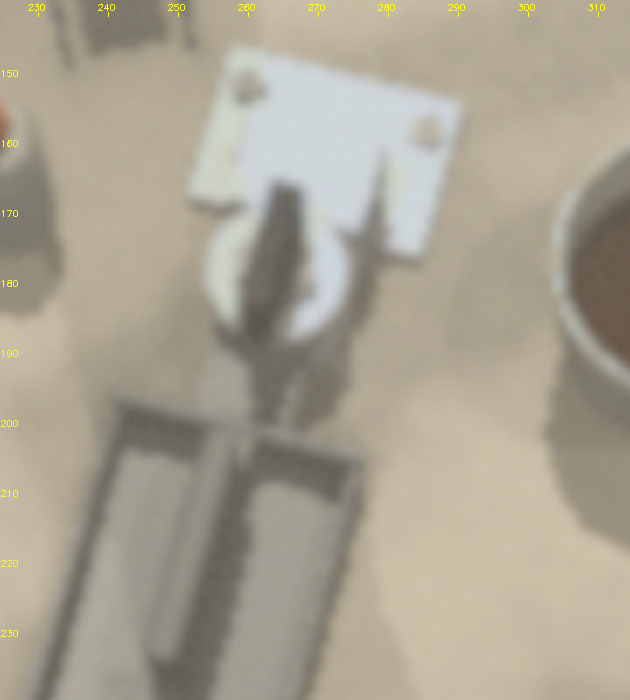

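View pics/o20to.png

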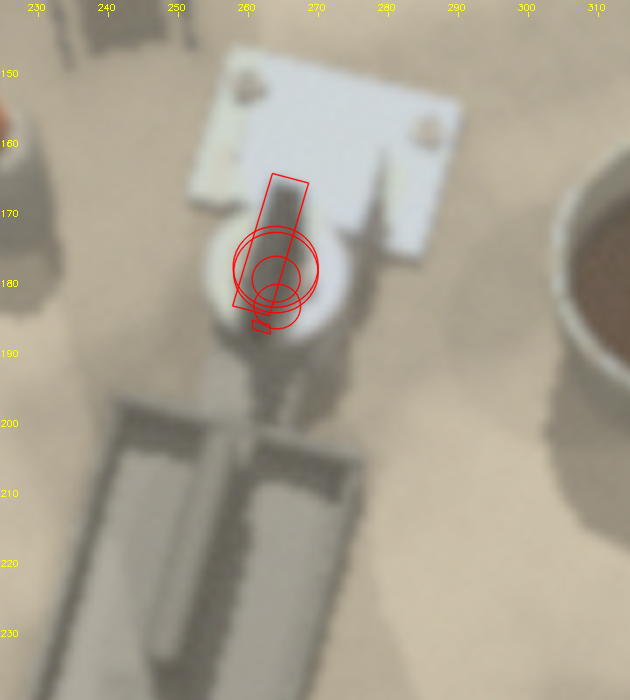

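Run:
```python
from pin import *
im=cv2.imread("pics/o20_raw.png")
b=(.6138,.0093,.006,np.radians(-12.7)); c=(.6138,.0093,.017,np.radians(-12.7))
show("scene","pics/o21a.png",(237,172,277,212),[],k=10,im=im)
show("scene","pics/o21b.png",(237,172,277,212),[(b,PN,(0,0,255)),((.6138,.0093,0,np.radians(-12.7)),BR[:1],(0,160,0))],k=10,im=im)
cv2.imwrite("pics/o21.png",np.hstack([cv2.imread("pics/o21a.png"),cv2.imread("pics/o21b.png")]))
```

```text
(no output)
```

View pics/o21.png

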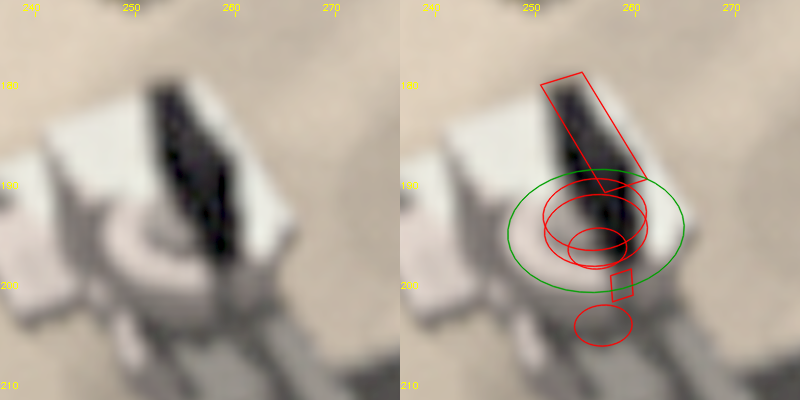

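Run:
```python
from bench import bot
s=bot.sense();print(s["time"],s["force"],abs(s["dq"]).max());print(bot.hand_in())
```

```text
22.3667 [-0.17518017 -0.21666743  1.29152637] 0.3058662388097096
the job is handed in; nothing more can be done
None
```

I put the tray back on the bracket, pushed the hinge pin home and handed the job in at about 22 s of the 69 s. `hand_in` gives no verdict, so I don't know the official result.

**What I did:** I lifted the tray by its rib and slid its tongue between the bracket's ears without contact. I then let go of the tray and took the bar-handled pin from the stand. I turned it about 8° so the tab faced the notch and pushed it down through all three holes.

**Last checks:**
- **Pin:** It met almost no force until a hard stop at about 19 N. The tool height there puts the tip about 6 mm above the desk, which is home. That assumes the pin stood on the bottom of its stand hole when I gripped it.
- **Collar and tab:** After release, both cameras show the collar on the upper ear and the bar upright in line with the notch. I saw the tab's position only through the bar and the final depth, not directly.
- **Tray:** Measured before the pin went in, its hole was about 1 to 2.5 mm from the bracket's hole axis, against a limit of 6 mm. The tray is upright.
- **Bystanders and arm:** I saw no bystander move in the views I took. The arm ended clear of everything.

**Disagreement:** The two cameras disagreed by about 4 to 5 mm sideways near the bracket and the stand. The top camera agreed with the arm's own position readings, so I corrected the scene camera's measurements by that offset.

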